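# Shake wheel nuts evenly into the rinsing tray

## Task

Pick up the red shaker by its handle and shake its eight wheel nuts out over the rinsing tray, from just above it, so that they are spread evenly in a single layer: all eight in the tray, at least two in each of the three bays. Then stand the empty shaker upright back on the middle of its black mat. Do not touch the nuts with the fingers, do not bang the shaker on the tray, and leave the other things on the bench where they are.

Things in the scene. Friction and masses are not known exactly. Their poses are not given: they have to be found in the camera images.
- shaker: Red sheet-metal shaker (4 mm sheet), an open-topped trough 180 long, 68 wide, 48 high (36 at the nose), about 0.35 kg empty, holding the nuts. Origin: underside, below the handle; z up, -x the pouring nose, +x the closed back (86 mm off). The last 55 mm of floor to the nose rise by 3 degrees to the open mouth, 60 wide, at x = -95 mm. The nuts lie two abreast, held by friction alone
- shaker_grip (a point): point on the axis of the shaker's handle, 80 mm above its underside: where to grip; axes as the shaker's. The handle is an upright square black rubber post 26 x 26 mm, from 52 to 98 mm above the underside, sides parallel to the shaker's x and y, on a steel strap across the trough's top (x -20 to 20 mm)
- shaker_mouth (a point): middle of the mouth's lower edge, at x = -95, y = 0, 7 mm above the underside in the shaker's frame: nuts leave here. Nuts start to slide out with the nose tilted down by some 28 to 40 degrees (friction differs from run to run), fewer degrees with shaking; tilting back stops them
- mat: black rubber mat 230 x 120 x 4 mm, fixed to the bench, on which the shaker stands. Origin: centre of the underside; x along its length (same way as the shaker's x at the start, within 9 degrees)
- tray: aluminium rinsing tray, fixed; inside 150 (its x) by 294 mm (its y), floor 4 mm thick, outer walls 30 mm high. Two blue ribs across it, 22 mm high and 4 thick, at y = -49 and +49 mm, divide it into three bays of about 94 x 150 mm side by side along y. Origin: centre of the underside, z up
- bay_right (a point): centre of the floor of the tray's bay at -y
- bay_mid (a point): centre of the floor of the tray's middle bay
- bay_left (a point): centre of the floor of the tray's bay at +y
- nut0: brass-coloured hexagonal wheel nut, number 1 of eight identical ones, 24 mm across the flats, 22 mm high, about 0.05 kg; origin at its centre, z along its bore. Starts in the shaker
- nut1: brass-coloured hexagonal wheel nut, number 2 of eight identical ones, 24 mm across the flats, 22 mm high, about 0.05 kg; origin at its centre, z along its bore. Starts in the shaker
- nut2: brass-coloured hexagonal wheel nut, number 3 of eight identical ones, 24 mm across the flats, 22 mm high, about 0.05 kg; origin at its centre, z along its bore. Starts in the shaker
- nut3: brass-coloured hexagonal wheel nut, number 4 of eight identical ones, 24 mm across the flats, 22 mm high, about 0.05 kg; origin at its centre, z along its bore. Starts in the shaker
- nut4: brass-coloured hexagonal wheel nut, number 5 of eight identical ones, 24 mm across the flats, 22 mm high, about 0.05 kg; origin at its centre, z along its bore. Starts in the shaker
- nut5: brass-coloured hexagonal wheel nut, number 6 of eight identical ones, 24 mm across the flats, 22 mm high, about 0.05 kg; origin at its centre, z along its bore. Starts in the shaker
- nut6: brass-coloured hexagonal wheel nut, number 7 of eight identical ones, 24 mm across the flats, 22 mm high, about 0.05 kg; origin at its centre, z along its bore. Starts in the shaker
- nut7: brass-coloured hexagonal wheel nut, number 8 of eight identical ones, 24 mm across the flats, 22 mm high, about 0.05 kg; origin at its centre, z along its bore. Starts in the shaker
- socket: dark steel impact socket, 38 mm diameter, 75 high, standing between tray and mat; origin centre of underside. A bystander: leave it where it is
- tyre_lever: orange-handled flat steel tyre lever, about 300 mm long, lying on the bench beyond the tray; origin at its middle, underside. A bystander: leave it where it is
- grease: blue and yellow grease tin, 62 mm diameter, 100 high; origin centre of underside. A bystander: leave it where it is
- paste: white pot of mounting paste with green lid, 84 mm diameter, 85 high; origin centre of underside. A bystander: leave it where it is
- gauge: round black pressure gauge with white face, 66 mm diameter, 22 high, brass stem 75 mm; origin centre of underside. A bystander: leave it where it is

How it is judged:
By the outcome, as a careful person would: the job done as asked, in the order asked, and still so for the second after the job is handed in, with the robot touching nothing.
It also fails if it takes over 72 s, if anything falls off the work surface, if the arm or the gripper's body presses on something with over 40 N, if the wrist force passes 120 N, or if a joint passes its speed limit or range.

## Robot

A 6-joint arm with a two-finger parallel gripper is mounted at the origin on the work surface. World frame = base frame: x ahead of the robot, y to its left, z up, the work surface at z = 0. Lengths are in m, angles in degrees, forces in N, time in s.
With the tool pointing down it reaches from about 0.4 to 0.825 m from the base axis. Payload 7 kg.
Tool frame: the origin (TCP) lies between the finger pads; the fingertips stand 22 mm ahead of it and the grasp point (between the pads) lies 3 mm ahead of it; z points along the fingers, y is the line along which they close (so a half turn about z gives the same grasp; the last joint's range is limited). The gripper opens to 88 mm and grips with 3 to 60 N. Pads are 19 mm wide; open, the fingers measure 130 mm over their backs; the gripper's body (78 mm by 193 mm) begins 47 mm behind the grasp point.
Start: joints at [83.428, 20.546, 0.682, 0, -70.136, -16.507], TCP at [0.265, 0.621, 0.249] pointing down, gripper open.
Joint ranges: [-176.03, 176.03], [-82.01, 121.73], [-58.28, 71.71], [-173.87, 95.51], [-174.79, -0.11], [-173.66, 173.66]. Speed limits (degrees/s): [136.94, 136.94, 172.46, 180, 180, 180].

## Interface

Orientations are given as [roll, pitch, yaw] about the fixed x, y, z axes, in that order (R = Rz(yaw) Ry(pitch) Rx(roll)).
In Python, from plant import ctrl gives the robot as it stands.
- The arm moves only by the tool apply_moves, never from a script. Its argument "targets" is a list of rows, each an object with "travel": the shift along the tool's x, y, z in mm, a list of three; "roll": the turn about the tool's z in degrees; "jaw": the finger opening in mm, from 0 to 87.6. In form: [{"travel": [tx, ty, tz], "roll": roll, "jaw": jaw}, ...]. A call has 1 to 10 rows; each row shifts and turns the commanded pose from where the row before left it, along the tool's axes as they then stand; what a row does not reach is not made up. A row lasts 1/10 s, in which the tool goes at most 50 mm and 8.59 degrees, less where a joint would pass 70% of its speed; a pose out of reach is approached as far as the arm can. A call with a gripper value outside its range is refused whole. The fingers move at their own pace and stop on an object; the grip force is fixed at half the most. Time passes only in rows, so rows that do not move let the fingers close. It gives the time, the measured TCP pose, the force, the opening and the grip force at its end, in the units of the state.
- ctrl.get_obs(): the state, without advancing time (a new reading comes with each control period).
- ctrl.snapshot(name): name is "scene" or "top" or "wrist"; returns the picture (384x512x3 uint8, red, green, blue); there is no depth.
- ctrl.calibration(name): a dict with "K" (3x3 intrinsics, pixels), "extrinsics" (4x4, takes a point from camera to world coordinates); the wrist camera has in their place "hand_eye" (4x4, takes a point from camera to tool coordinates, whose origin is the TCP and whose axes are the flange's). Camera axes: x right, y down, z forward; pixel columns grow to the right and rows downward; lengths in m; the calibration is good to about 2 mm. A picture is of the moment at which its call begins: read the wrist's pose just before it. calibration takes no time and is no camera call.
- ctrl.close_job(): hands the job in; it is judged then, once.
The state is a dict: "clock": time; "joint_pos": joint angles; "qvel": joint speeds; "tau": joint torques, N m; "tool_pos": TCP position; "orientation": TCP orientation; "force": force on the tool from outside, world axes, zero at the start; "moment": the same for the moment, N m; "opening": finger opening in m; "gripper_force": force on a finger pad.
Only numpy, scipy, OpenCV 4.12 (cv2) and the standard library are available. Lean on these libraries where they do the work, as an engineer would, in place of code of your own. Each camera call takes 0.05 s, during which the arm holds its last target. There are 200 camera calls.

## Working session

There is one attempt and no reset: what is moved stays moved. The work goes in short steps, Python scripts to look and compute and a tool call to move; the robot and the scene stay as the last step left them, time stands still between calls to the robot, and variables do not carry over. Pictures are saved under pics/ and viewed, at most 10 in all, crops included, and the job is handed in when it is done.

Besides the shell and the picture viewer there is one more tool, called by a JSON object that holds its "method" and its "body". apply_moves: Moves the arm, as the interface text tells. Its arguments: {"type":"object","properties":{"targets":{"type":"array","items":{"type":"object","properties":{"travel":{"type":"array","items":{"type":"number"}},"roll":{"type":"number"},"jaw":{"type":"number"}}}}},"required":["targets"]}

```bash
mkdir -p pics; ls; python3 - <<'E'
from plant import ctrl
import cv2,numpy as np
o=ctrl.get_obs();print({k:np.round(v,3).tolist() for k,v in o.items()})
for n in ["scene","top","wrist"]:
    im=ctrl.snapshot(n);cv2.imwrite(f"pics/{n}0.png",im[:,:,::-1])
    c=ctrl.calibration(n);print(n,{k:np.round(v,4).tolist() if not isinstance(v,str) else v for k,v in c.items()})
E
```

```text
pics
{'clock': 0.0, 'joint_pos': [83.427, 20.591, 0.637, -0.021, -70.136, -16.506], 'qvel': [-0.081, 0.077, -0.018, 0.003, 0.045, 0.076], 'tau': [0.001, -58.272, 29.306, 6.997, 0.007, -0.0], 'tool_pos': [0.264, 0.621, 0.248], 'orientation': [179.908, -0.006, -23.086], 'force': [-0.476, -0.021, 0.039], 'moment': [-0.03, -0.026, 0.026], 'gripper_force': 0.0, 'opening': 0.087}
scene {'K': [[402.0892, 0.0, 251.6171], [0.0, 402.0892, 191.1148], [0.0, 0.0, 1.0]], 'extrinsics': [[-0.1424, 0.8326, -0.5353, 1.1241], [0.9898, 0.1233, -0.0715, 0.067], [0.0065, -0.54, -0.8416, 0.9784], [0.0, 0.0, 0.0, 1.0]]}
top {'K': [[429.9696, 0.0, 253.0169], [0.0, 429.9696, 196.5695], [0.0, 0.0, 1.0]], 'extrinsics': [[-0.0126, -0.9887, 0.1495, 0.4344], [-0.9998, 0.0101, -0.0169, 0.0257], [0.0152, -0.1497, -0.9886, 1.1437], [0.0, 0.0, 0.0, 1.0]]}
wrist {'K': [[295.9753, 0.0, 261.7171], [0.0, 295.9753, 187.512], [0.0, 0.0, 1.0]], 'hand_eye': [[-0.0011, -0.9674, -0.2532, 0.0677], [1.0, -0.0007, -0.0016, -0.0009], [0.0014, -0.2532, 0.9674, -0.1378], [0.0, 0.0, 0.0, 1.0]]}
```

View pics/top0.png

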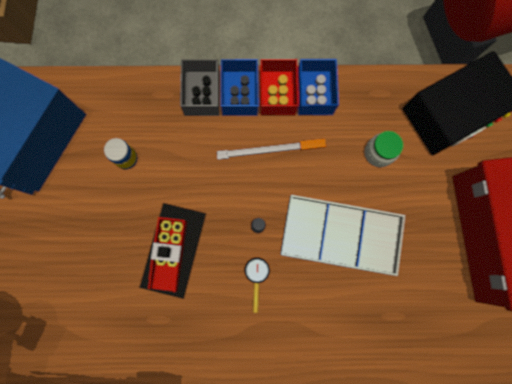

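View pics/scene0.png

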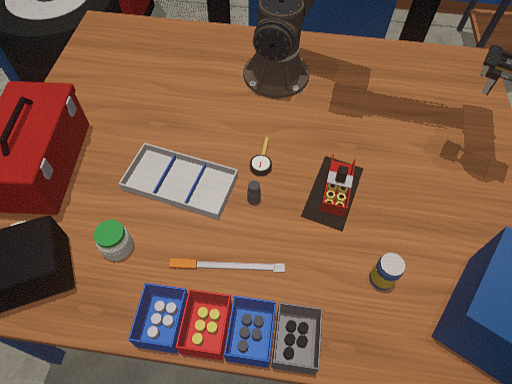

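Top view: the shaker's handle is at about (163,252), with nuts at (171,232). Mat corners are about (164,205), (206,213), (183,297) and (141,287). Tray corners are about (291,196), (405,214), (398,274) and (282,256). In the scene view the handle is at about (342,174).

```bash
cat > h.py <<'E'
import numpy as np,cv2
from plant import ctrl
from scipy.spatial.transform import Rotation as R
def cam(n,o=None):
    c=ctrl.calibration(n);K=np.array(c["K"])
    if n!="wrist": return K,np.array(c["extrinsics"])
    o=o or ctrl.get_obs();T=np.eye(4)
    T[:3,:3]=R.from_euler("xyz",o["orientation"],degrees=True).as_matrix();T[:3,3]=o["tool_pos"]
    return K,T@np.array(c["hand_eye"])
def ray(c,p):
    K,T=c;d=T[:3,:3]@np.linalg.solve(K,[p[0],p[1],1.]);return T[:3,3],d/np.linalg.norm(d)
def onz(c,p,z):
    o,d=ray(c,p);return o+d*(z-o[2])/d[2]
def tri(*cp):
    A=np.zeros((3,3));b=np.zeros(3)
    for c,p in cp:
        o,d=ray(c,p);M=np.eye(3)-np.outer(d,d);A+=M;b+=M@o
    return np.linalg.solve(A,b)
def proj(c,X):
    K,T=c;q=K@(T[:3,:3].T@(np.array(X)-T[:3,3]));return q[:2]/q[2]
E
python3 - <<'E'
from h import *
np.set_printoptions(precision=3,suppress=True)
t,s=cam("top"),cam("scene")
print("handle",tri((t,(163,252)),(s,(342,174))))
m=[onz(t,p,.004) for p in [(164,205),(206,213),(183,297),(141,287)]];print(np.array(m),np.mean(m,0))
r=[onz(t,p,.03) for p in [(291,196),(405,214),(398,274),(282,256)]];print(np.array(r),np.mean(r,0))
print("tray corners tri",tri((t,(291,196)),(s,(222,215))),tri((t,(398,274)),(s,(147,146))))
print("socket",onz(t,(258,224),.075),"gauge",onz(t,(257,270),.02),"grease",onz(t,(117,148),.1),"lever",onz(t,(220,155),.0),onz(t,(325,144),0))
a=cv2.imread("pics/top0.png")[190:310,130:220];b=cv2.imread("pics/scene0.png")[140:240,295:385]
cv2.imwrite("pics/crop0.png",np.hstack([cv2.resize(a,(400,533),interpolation=3),cv2.resize(b,(400,533),interpolation=3)]))
E
```

```text
handle [0.46  0.229 0.079]
[[0.587 0.244 0.004]
 [0.564 0.132 0.004]
 [0.346 0.19  0.004]
 [0.373 0.299 0.004]] [0.467 0.216 0.004]
[[ 0.603 -0.093  0.03 ]
 [ 0.553 -0.391  0.03 ]
 [ 0.398 -0.363  0.03 ]
 [ 0.448 -0.066  0.03 ]] [ 0.501 -0.228  0.03 ]
tray corners tri [ 0.604 -0.089  0.022] [ 0.397 -0.36   0.018]
socket [ 0.527 -0.004  0.075] gauge [ 0.413 -0.001  0.02 ] grease [0.718 0.344 0.1  ] lever [0.723 0.095 0.   ] [ 0.752 -0.194  0.   ]
```

View pics/crop0.png

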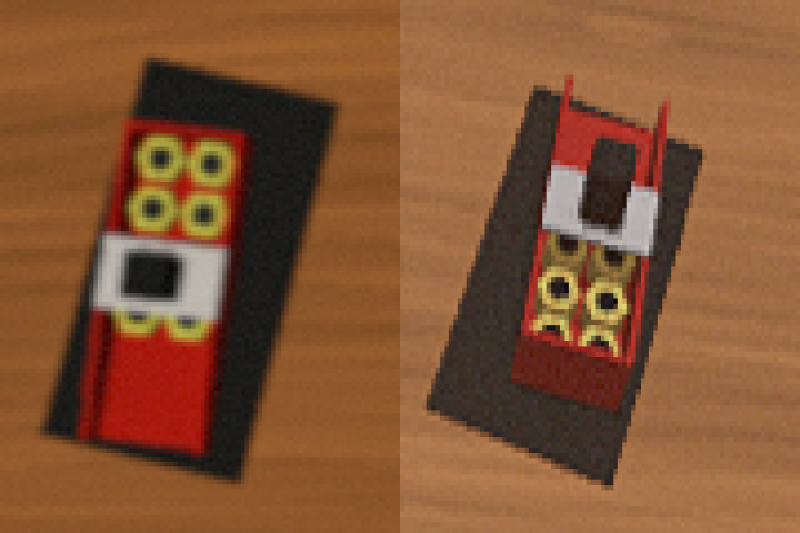

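Top crop: three rows of nuts show, with the handle in the middle. The nose faces the robot (image bottom) and is empty. Shaker yaw is about -8°, mat about -15°, tray about -10°. The moves offer no tilt axis, so I'll set off and test what happens at the edge of reach.

{"method": "apply_moves", "body": {"targets": [{"travel":[43,19,-5],"roll":-2,"jaw":87},{"travel":[43,19,-5],"roll":0,"jaw":87},{"travel":[43,19,-5],"roll":0,"jaw":87},{"travel":[43,19,-5],"roll":0,"jaw":87},{"travel":[43,19,-5],"roll":0,"jaw":87},{"travel":[43,19,-5],"roll":0,"jaw":87},{"travel":[43,19,-5],"roll":0,"jaw":87},{"travel":[43,19,-5],"roll":0,"jaw":87},{"travel":[43,19,-5],"roll":0,"jaw":87},{"travel":[43,19,-5],"roll":0,"jaw":87}]}}

```text
clock: 1.15
tool_pos: [0.5973, 0.2863, 0.2986]
orientation: [180.0, 0.0, -21.1]
force: [0.5, 1.9, -0.5]
opening: 0.0868
gripper_force: 0.0
```

{"method": "apply_moves", "body": {"targets": [{"travel":[40,0,0],"roll":0,"jaw":87},{"travel":[40,0,0],"roll":0,"jaw":87},{"travel":[40,0,0],"roll":0,"jaw":87},{"travel":[40,0,0],"roll":0,"jaw":87},{"travel":[40,0,0],"roll":0,"jaw":87},{"travel":[40,0,0],"roll":0,"jaw":87}]}}

```text
clock: 1.75
tool_pos: [0.8215, 0.2008, 0.298]
orientation: [180.0, 0.0, -21.1]
force: [0.7, 1.7, 1.3]
opening: 0.0873
gripper_force: 0.0
```

{"method": "apply_moves", "body": {"targets": [{"travel":[40,0,0],"roll":0,"jaw":87},{"travel":[40,0,0],"roll":0,"jaw":87},{"travel":[40,0,0],"roll":0,"jaw":87},{"travel":[0,0,0],"roll":0,"jaw":87}]}}

```text
clock: 2.15
tool_pos: [0.9363, 0.1552, 0.2867]
orientation: [179.6, 0.4, -21.3]
force: [-0.3, -0.1, -4.5]
opening: 0.0868
gripper_force: 0.0
```

```bash
python3 -c "
from h import *
o=ctrl.get_obs();print({k:np.round(o[k],2).tolist() for k in ['joint_pos','tool_pos','orientation']})"
```

```text
{'joint_pos': [21.06, 52.26, 61.68, -0.04, -99.99, 47.63], 'tool_pos': [0.94, 0.16, 0.29], 'orientation': [179.64, 0.45, -21.31]}
```

{"method": "apply_moves", "body": {"targets": [{"travel":[20,0,0],"roll":0,"jaw":87},{"travel":[20,0,0],"roll":0,"jaw":87},{"travel":[20,0,0],"roll":0,"jaw":87},{"travel":[20,0,0],"roll":0,"jaw":87}]}}

```text
clock: 2.55
tool_pos: [0.9774, 0.1253, 0.2841]
orientation: [-179.3, -1.7, -21.1]
force: [-0.5, 0.2, 0.1]
opening: 0.0867
gripper_force: 0.0
```

```bash
python3 -c "
from h import *
o=ctrl.get_obs();print({k:np.round(o[k],2).tolist() for k in ['joint_pos','tool_pos','orientation']})"
```

```text
{'joint_pos': [18.72, 57.31, 71.61, 0.54, -102.56, 50.34], 'tool_pos': [0.98, 0.13, 0.28], 'orientation': [-179.28, -1.68, -21.08]}
```

{"method": "apply_moves", "body": {"targets": [{"travel":[50,0,0],"roll":0,"jaw":87},{"travel":[50,0,0],"roll":0,"jaw":87},{"travel":[50,0,0],"roll":0,"jaw":87},{"travel":[50,0,0],"roll":0,"jaw":87}]}}

```text
clock: 2.95
tool_pos: [1.0468, 0.0443, 0.2518]
orientation: [-176.8, -8.6, -21.3]
force: [0.0, 0.1, 0.3]
opening: 0.087
gripper_force: 0.0
```

{"method": "apply_moves", "body": {"targets": [{"travel":[-50,0,0],"roll":0,"jaw":87},{"travel":[-50,0,0],"roll":0,"jaw":87}]}}

```text
clock: 3.15
tool_pos: [0.9889, 0.0691, 0.2365]
orientation: [-177.0, -8.2, -21.5]
force: [1.8, 1.5, 0.9]
opening: 0.0872
gripper_force: 0.0
```

```bash
python3 -c "
from h import *
o=ctrl.get_obs();print({k:np.round(o[k],2).tolist() for k in ['joint_pos','tool_pos','orientation']})"
```

```text
{'joint_pos': [16.1, 48.96, 47.21, 2.65, -79.88, 52.34], 'tool_pos': [0.99, 0.07, 0.24], 'orientation': [-176.98, -8.24, -21.5]}
```

Pushing past reach tilts the tool, and the tilt stays. So I can set a tool tilt at the limits, grasp tilted, and then use roll to pitch the shaker. I need the fingers to point towards the nose (inward), so next I'll test the inner limit.

```bash
cat >> h.py <<'E'
np.set_printoptions(precision=3,suppress=True)
def st():
    o=ctrl.get_obs();Rm=R.from_euler("xyz",o["orientation"],degrees=True).as_matrix();p=np.array(o["tool_pos"])
    print("t",round(o["clock"],2),"p",p,"rpy",np.round(o["orientation"],2),"q",np.round(o["joint_pos"],1))
    print("z",Rm[:,2],"tilt %.1f az %.1f"%(np.degrees(np.arccos(-Rm[2,2])),np.degrees(np.arctan2(Rm[1,2],Rm[0,2]))),"y",Rm[:,1], "F",np.round(o["force"],1),"op",round(o["opening"],4))
    return p,Rm
def go(X,p,Rm):
    d=1000*Rm.T@(np.array(X)-p);print("to",X,"travel",np.round(d,1),"len",round(np.linalg.norm(d)),"rows",np.ceil(np.linalg.norm(d)/48))
E
python3 -c "
from h import *
p,r=st();go([.468,-.259,.35],p,r);print(r.T@[-np.cos(np.radians(8)),np.sin(np.radians(8)),0])"
```

```text
t 3.15 p [0.989 0.069 0.237] rpy [-176.98   -8.24  -21.5 ] q [ 16.1  49.   47.2   2.7 -79.9  52.3]
z [ 0.152 -0.003 -0.988] tilt 8.8 az -1.3 y [-0.359 -0.932 -0.052] F [1.8 1.5 0.9] op 0.0872
to [0.468, -0.259, 0.35] travel [-344.4  486.8 -190.4] len 626 rows 14.0
[-0.962  0.226 -0.151]
```

{"method": "apply_moves", "body": {"targets": [{"travel":[-27,38,-15],"roll":0,"jaw":87},{"travel":[-27,38,-15],"roll":0,"jaw":87},{"travel":[-27,38,-15],"roll":0,"jaw":87},{"travel":[-27,38,-15],"roll":0,"jaw":87},{"travel":[-27,38,-15],"roll":0,"jaw":87},{"travel":[-27,38,-15],"roll":0,"jaw":87},{"travel":[-27,38,-15],"roll":0,"jaw":87},{"travel":[-27,38,-15],"roll":0,"jaw":87},{"travel":[-27,38,-15],"roll":0,"jaw":87},{"travel":[-27,38,-15],"roll":0,"jaw":87}]}}

```text
clock: 4.15
tool_pos: [0.5792, -0.1863, 0.3333]
orientation: [-176.8, -8.6, -21.3]
force: [0.0, -1.6, 1.5]
opening: 0.087
gripper_force: 0.0
```

{"method": "apply_moves", "body": {"targets": [{"travel":[-25,35,-14],"roll":0,"jaw":87},{"travel":[-25,35,-14],"roll":0,"jaw":87},{"travel":[-25,35,-14],"roll":0,"jaw":87},{"travel":[-48,11,-7],"roll":0,"jaw":87},{"travel":[-48,11,-7],"roll":0,"jaw":87},{"travel":[-48,11,-7],"roll":0,"jaw":87}]}}

```text
clock: 4.75
tool_pos: [0.3183, -0.2353, 0.355]
orientation: [-176.9, -8.6, -21.4]
force: [0.3, -0.4, 1.1]
opening: 0.0874
gripper_force: 0.0
```

```bash
python3 -c "
from h import *
p,r=st()"
```

```text
t 4.75 p [ 0.318 -0.235  0.355] rpy [-176.86   -8.61  -21.38] q [ -8.7 -15.8 -24.1  -1.2 -72.6  77.8]
z [ 0.159 -0.003 -0.987] tilt 9.2 az -1.3 y [-0.356 -0.933 -0.054] F [ 0.3 -0.4  1.1] op 0.0874
```

```bash
cat > kin.py <<'E'
import numpy as np
D=np.array([[20.55,.68,0,.647,.249],[52.26,61.68,.5,.929,.287],[57.31,71.61,1.8,.9667,.284],[48.96,47.21,8.7,.973,.2365],[-15.8,-24.1,9.2,.346,.355]])
s=lambda a:np.sin(np.radians(a));c=lambda a:np.cos(np.radians(a))
q2,q3,t,r,z=D.T;f=q2-q3;O=np.zeros(5);I=O+1
# unknown r0,z0,L1,L2,L3
A=np.vstack([np.c_[I,O,s(q2),c(f),s(t)],np.c_[O,I,c(q2),-s(f),-c(t)]]);b=np.r_[r,z]
x,*_=np.linalg.lstsq(A,b,rcond=None)
E
python3 - <<'E'
from kin import *
np.set_printoptions(precision=3,suppress=True)
print(x,A@x-b)
r0,z0,L1,L2,L3=x
for Q3 in (-58.28,):
  for Q2 in range(-80,60,10):
    print(Q2,"r %.3f z %.3f (tool down)"%(r0+L1*s(Q2)+L2*c(Q2-Q3), z0+L1*c(Q2)-L2*s(Q2-Q3)-L3))
E
```

```text
[-0.008  0.208  0.604  0.468  0.366] [-0.003  0.005 -0.002 -0.003  0.003 -0.     0.002  0.    -0.008  0.006]
-80 r -0.168 z 0.121 (tool down)
-70 r -0.118 z 0.144 (tool down)
-60 r -0.063 z 0.158 (tool down)
-50 r -0.008 z 0.163 (tool down)
-40 r 0.048 z 0.158 (tool down)
-30 r 0.102 z 0.144 (tool down)
-20 r 0.153 z 0.120 (tool down)
-10 r 0.198 z 0.088 (tool down)
0 r 0.238 z 0.048 (tool down)
10 r 0.270 z 0.002 (tool down)
20 r 0.293 z -0.048 (tool down)
30 r 0.308 z -0.102 (tool down)
40 r 0.312 z -0.158 (tool down)
50 r 0.307 z -0.214 (tool down)
```

```bash
python3 -c "
from h import *
p,r=st();go([.34,-.048,.15],p,r)
r2=r@R.from_euler('z',-13,degrees=True).as_matrix();print(r2[:,1], r2.T@[-.99,.139,0])"
```

```text
t 4.75 p [ 0.318 -0.235  0.355] rpy [-176.86   -8.61  -21.38] q [ -8.7 -15.8 -24.1  -1.2 -72.6  77.8]
z [ 0.159 -0.003 -0.987] tilt 9.2 az -1.3 y [-0.356 -0.933 -0.054] F [ 0.3 -0.4  1.1] op 0.0874
to [0.34, -0.048, 0.15] travel [ -78.2 -171.3  205.1] len 278 rows 6.0
[-0.14  -0.99  -0.019] [-0.987  0.001 -0.158]
```

{"method": "apply_moves", "body": {"targets": [{"travel":[-13,-28,34],"roll":0,"jaw":87},{"travel":[-13,-28,34],"roll":0,"jaw":87},{"travel":[-13,-28,34],"roll":0,"jaw":87},{"travel":[-13,-28,34],"roll":0,"jaw":87},{"travel":[-13,-28,34],"roll":0,"jaw":87},{"travel":[-13,-29,35],"roll":0,"jaw":87},{"travel":[0,0,0],"roll":-7,"jaw":87},{"travel":[0,0,0],"roll":-6,"jaw":87},{"travel":[-30,0,-5],"roll":0,"jaw":87},{"travel":[-30,0,-5],"roll":0,"jaw":87}]}}

```text
clock: 5.75
tool_pos: [0.2856, -0.0435, 0.1579]
orientation: [-178.5, -8.2, -8.3]
force: [-1.5, -0.3, -0.4]
opening: 0.087
gripper_force: 0.0
```

{"method": "apply_moves", "body": {"targets": [{"travel":[-30,0,-5],"roll":0,"jaw":87},{"travel":[-30,0,-5],"roll":0,"jaw":87}]}}

```text
clock: 5.95
tool_pos: [0.2404, -0.0397, 0.1792]
orientation: [-178.0, -6.8, -8.4]
force: [-1.0, 1.6, 0.0]
opening: 0.0874
gripper_force: 0.0
```

```bash
python3 -c "
from h import *
p,r=st()"
```

```text
t 5.95 p [ 0.24  -0.04   0.179] rpy [-178.03   -6.79   -8.36] q [ 57.6 -38.8 -58.2   5.9 -66.1  22. ]
z [ 0.122  0.017 -0.992] tilt 7.1 az 7.8 y [-0.141 -0.989 -0.034] F [-1.   1.6  0. ] op 0.0874
```

The inner limit only tilts the tool very close to the base. I'll use the outer limit behind the robot instead, high up (z about 0.65), where stretching out tilts the fingers towards -x.

```bash
python3 -c "
from h import *
p,r=st()
W=[[.25,-.30,.6],[-.2,-.36,.65],[-.55,-.08,.65]]
for w in W: go(w,p,r);p=np.array(w)
print(1000*r.T@[-.99,.139,0])"
```

```text
t 5.95 p [ 0.24  -0.04   0.179] rpy [-178.03   -6.79   -8.36] q [ 57.6 -38.8 -58.2   5.9 -66.1  22. ]
z [ 0.122  0.017 -0.992] tilt 7.1 az 7.8 y [-0.141 -0.989 -0.034] F [-1.   1.6  0. ] op 0.0874
to [0.25, -0.3, 0.6] travel [  96.8  241.8 -420.8] len 495 rows 11.0
to [-0.2, -0.36, 0.65] travel [-427.5  121.3 -105.5] len 457 rows 10.0
to [-0.55, -0.08, 0.65] travel [-384.3 -227.5  -38. ] len 448 rows 10.0
[-992.681    2.44  -118.32 ]
```

{"method": "apply_moves", "body": {"targets": [{"travel":[20,0,-40],"roll":0,"jaw":87},{"travel":[10,25,-40],"roll":0,"jaw":87},{"travel":[10,25,-40],"roll":0,"jaw":87},{"travel":[10,27,-40],"roll":0,"jaw":87},{"travel":[10,27,-40],"roll":0,"jaw":87},{"travel":[10,27,-40],"roll":0,"jaw":87},{"travel":[10,27,-40],"roll":0,"jaw":87},{"travel":[10,27,-40],"roll":0,"jaw":87},{"travel":[5,27,-40],"roll":0,"jaw":87},{"travel":[0,30,-40],"roll":0,"jaw":87}]}}

```text
clock: 6.95
tool_pos: [0.2515, -0.2946, 0.5763]
orientation: [-178.4, -7.0, -8.2]
force: [1.5, -0.5, 0.2]
opening: 0.0869
gripper_force: 0.0
```

{"method": "apply_moves", "body": {"targets": [{"travel":[-43,12,-14],"roll":0,"jaw":87},{"travel":[-43,12,-13],"roll":0,"jaw":87},{"travel":[-43,12,-12],"roll":0,"jaw":87},{"travel":[-43,12,-11],"roll":0,"jaw":87},{"travel":[-43,12,-11],"roll":0,"jaw":87},{"travel":[-43,12,-11],"roll":0,"jaw":87},{"travel":[-43,12,-11],"roll":0,"jaw":87},{"travel":[-43,12,-11],"roll":0,"jaw":87},{"travel":[-43,12,-11],"roll":0,"jaw":87},{"travel":[-43,12,-11],"roll":0,"jaw":87}]}}

```text
clock: 7.95
tool_pos: [-0.1902, -0.3531, 0.6379]
orientation: [-178.4, -6.3, -9.2]
force: [0.2, 0.2, -0.1]
opening: 0.0872
gripper_force: 0.0
```

```bash
python3 -c "
from h import *
p,r=st();go([-.55,-.08,.65],p,r)"
```

```text
t 7.95 p [-0.19  -0.353  0.638] rpy [-178.43   -6.35   -9.25] q [ -96.3   -4.1   23.5   -7.3 -118.6  173.7]
z [ 0.113  0.009 -0.993] tilt 6.5 az 4.7 y [-0.158 -0.987 -0.027] F [ 0.2  0.2 -0.1] op 0.0872
to [-0.55, -0.08, 0.65] travel [-395.2 -213.2  -50.3] len 452 rows 10.0
```

```bash
cat >> h.py <<'E'
def rows(X,n,roll,p,Rm,dt=0):
    d=(np.array(X)-p)*1000/n;Rm=Rm.copy()
    for i in range(n):
        print(np.round(Rm.T@d).astype(int).tolist(),end=" ")
        Rm=Rm@R.from_euler('z',roll,degrees=True).as_matrix()
    print();return np.array(X),Rm
E
python3 -c "
from h import *
p,r=st();rows([-.55,-.08,.65],20,8.55,p,r)"
```

```text
t 7.95 p [-0.19  -0.353  0.638] rpy [-178.43   -6.35   -9.25] q [ -96.3   -4.1   23.5   -7.3 -118.6  173.7]
z [ 0.113  0.009 -0.993] tilt 6.5 az 4.7 y [-0.158 -0.987 -0.027] F [ 0.2  0.2 -0.1] op 0.0872
[-20, -11, -3] [-21, -8, -3] [-22, -4, -3] [-22, -1, -3] [-22, 2, -3] [-22, 6, -3] [-21, 9, -3] [-19, 12, -3] [-17, 14, -3] [-15, 17, -3] [-12, 19, -3] [-9, 20, -3] [-6, 22, -3] [-3, 22, -3] [1, 22, -3] [4, 22, -3] [7, 21, -3] [10, 20, -3] [13, 18, -3] [16, 16, -3]
```

{"method": "apply_moves", "body": {"targets": [{"travel":[-20,-11,-3],"roll":8.55,"jaw":87},{"travel":[-21,-8,-3],"roll":8.55,"jaw":87},{"travel":[-22,-4,-3],"roll":8.55,"jaw":87},{"travel":[-22,-1,-3],"roll":8.55,"jaw":87},{"travel":[-22,2,-3],"roll":8.55,"jaw":87},{"travel":[-22,6,-3],"roll":8.55,"jaw":87},{"travel":[-21,9,-3],"roll":8.55,"jaw":87},{"travel":[-19,12,-3],"roll":8.55,"jaw":87},{"travel":[-17,14,-3],"roll":8.55,"jaw":87},{"travel":[-15,17,-3],"roll":8.55,"jaw":87}]}}

```text
clock: 8.95
tool_pos: [-0.369, -0.2177, 0.6493]
orientation: [-173.7, 1.1, -94.6]
force: [0.1, 0.0, -0.2]
opening: 0.0872
gripper_force: 0.0
```

{"method": "apply_moves", "body": {"targets": [{"travel":[-12,19,-3],"roll":8.55,"jaw":87},{"travel":[-9,20,-3],"roll":8.55,"jaw":87},{"travel":[-6,22,-3],"roll":8.55,"jaw":87},{"travel":[-3,22,-3],"roll":8.55,"jaw":87},{"travel":[1,22,-3],"roll":8.55,"jaw":87},{"travel":[4,22,-3],"roll":8.55,"jaw":87},{"travel":[7,21,-3],"roll":8.55,"jaw":87},{"travel":[10,20,-3],"roll":8.55,"jaw":87},{"travel":[13,18,-3],"roll":8.55,"jaw":87},{"travel":[16,16,-3],"roll":8.55,"jaw":87}]}}

```text
clock: 9.95
tool_pos: [-0.5496, -0.0844, 0.661]
orientation: [179.3, 6.3, 179.8]
force: [-0.4, -0.6, 0.3]
opening: 0.0866
gripper_force: 0.0
```

```bash
python3 -c "
from h import *
p,r=st();print(r.T@[-.99,.139,0])"
```

```text
t 9.95 p [-0.55  -0.084  0.661] rpy [179.29   6.29 179.79] q [-152.7   16.    48.    -2.9 -127.9   60.8]
z [ 0.11   0.012 -0.994] tilt 6.3 az 6.2 y [0.002 1.    0.012] F [-0.4 -0.6  0.3] op 0.0866
[ 0.985  0.137 -0.107]
```

{"method": "apply_moves", "body": {"targets": [{"travel":[49,7,-6],"roll":0,"jaw":87},{"travel":[49,7,-6],"roll":0,"jaw":87},{"travel":[49,7,-6],"roll":0,"jaw":87},{"travel":[49,7,-4],"roll":0,"jaw":87},{"travel":[49,7,-4],"roll":0,"jaw":87},{"travel":[49,7,-2],"roll":0,"jaw":87}]}}

```text
clock: 10.55
tool_pos: [-0.7621, -0.0387, 0.58]
orientation: [178.8, 1.9, -179.8]
force: [0.2, -0.9, 0.4]
opening: 0.0874
gripper_force: 0.0
```

```bash
python3 -c "
from h import *
p,r=st();print(r.T@[-.99,.139,0])"
```

```text
t 10.55 p [-0.762 -0.039  0.58 ] rpy [ 178.76    1.9  -179.8 ] q [-162.2   37.7   71.7    0.8 -126.1   72.9]
z [ 0.033  0.022 -0.999] tilt 2.3 az 33.3 y [-0.004  1.     0.022] F [ 0.2 -0.9  0.4] op 0.0874
[ 0.989  0.143 -0.03 ]
```

{"method": "apply_moves", "body": {"targets": [{"travel":[41,6,-28],"roll":0,"jaw":87},{"travel":[41,6,-28],"roll":0,"jaw":87},{"travel":[41,6,-28],"roll":0,"jaw":87},{"travel":[41,6,-28],"roll":0,"jaw":87},{"travel":[41,6,-28],"roll":0,"jaw":87},{"travel":[41,6,-28],"roll":0,"jaw":87}]}}

```text
clock: 11.15
tool_pos: [-0.8255, -0.0037, 0.5944]
orientation: [177.2, -9.0, -179.4]
force: [0.1, -0.3, -0.6]
opening: 0.0875
gripper_force: 0.0
```

```bash
python3 -c "
from h import *
p,r=st();print(r.T@[-.99,.139,0])"
```

```text
t 11.15 p [-0.826 -0.004  0.594] rpy [ 177.24   -9.05 -179.41] q [-164.1   38.    71.7    5.6 -115.6   77.3]
z [-0.158  0.046 -0.986] tilt 9.5 az 163.6 y [-0.003  0.999  0.048] F [ 0.1 -0.3 -0.6] op 0.0875
[0.976 0.142 0.162]
```

{"method": "apply_moves", "body": {"targets": [{"travel":[41,5,-28],"roll":0,"jaw":87},{"travel":[41,5,-28],"roll":0,"jaw":87},{"travel":[41,5,-28],"roll":0,"jaw":87},{"travel":[41,5,-28],"roll":0,"jaw":87},{"travel":[41,5,-28],"roll":0,"jaw":87},{"travel":[41,5,-28],"roll":0,"jaw":87},{"travel":[41,5,-28],"roll":0,"jaw":87}]}}

```text
clock: 11.85
tool_pos: [-0.8637, 0.0148, 0.665]
orientation: [174.8, -22.7, -178.4]
force: [0.4, -0.1, 0.1]
opening: 0.0872
gripper_force: 0.0
```

```bash
python3 -c "
from h import *
p,r=st()
for W in ([-.5,-.2,.62],[-.15,-.42,.55],[.35,-.2,.45],[.6,.1,.40]): go(W,p,r);p=np.array(W)
"
```

```text
t 11.85 p [-0.864  0.015  0.665] rpy [ 174.77  -22.68 -178.41] q [-163.9   35.5   71.7   11.  -105.1   79.3]
z [-0.386  0.08  -0.919] tilt 23.2 az 168.2 y [0.007 0.996 0.084] F [ 0.4 -0.1  0.1] op 0.0872
to [-0.5, -0.2, 0.62] travel [-347.3 -215.1 -116.4] len 425 rows 9.0
to [-0.15, -0.42, 0.55] travel [-344.2 -222.5  -88.6] len 419 rows 9.0
to [0.35, -0.2, 0.45] travel [-505.4  214.5  -83.6] len 555 rows 12.0
to [0.6, 0.1, 0.4] travel [-257.6  296.6  -26.5] len 394 rows 9.0
```

{"method": "apply_moves", "body": {"targets": [{"travel":[-39,-24,-13],"roll":0,"jaw":87},{"travel":[-39,-24,-13],"roll":0,"jaw":87},{"travel":[-39,-24,-13],"roll":0,"jaw":87},{"travel":[-39,-24,-13],"roll":0,"jaw":87},{"travel":[-39,-24,-13],"roll":0,"jaw":87},{"travel":[-39,-24,-13],"roll":0,"jaw":87},{"travel":[-39,-24,-13],"roll":0,"jaw":87},{"travel":[-39,-24,-13],"roll":0,"jaw":87},{"travel":[-39,-24,-10],"roll":0,"jaw":87},{"travel":[-39,-24,-10],"roll":0,"jaw":87}]}}

```text
clock: 12.85
tool_pos: [-0.4715, -0.2174, 0.6131]
orientation: [174.9, -22.6, -178.5]
force: [-0.4, -0.7, -0.4]
opening: 0.0872
gripper_force: 0.0
```

{"method": "apply_moves", "body": {"targets": [{"travel":[-39,-24,-10],"roll":0,"jaw":87},{"travel":[-39,-24,-10],"roll":0,"jaw":87},{"travel":[-39,-24,-10],"roll":0,"jaw":87},{"travel":[-39,-24,-10],"roll":0,"jaw":87},{"travel":[-39,-24,-10],"roll":0,"jaw":87},{"travel":[-39,-24,-10],"roll":0,"jaw":87},{"travel":[-39,-24,-10],"roll":0,"jaw":87},{"travel":[-45,0,-10],"roll":0,"jaw":87},{"travel":[-45,15,-8],"roll":0,"jaw":87},{"travel":[-45,18,-7],"roll":0,"jaw":87}]}}

```text
clock: 13.85
tool_pos: [-0.0596, -0.3491, 0.5321]
orientation: [174.9, -22.5, -178.5]
force: [0.3, -0.5, -0.6]
opening: 0.087
gripper_force: 0.0
```

```bash
python3 -c "
from h import *
p,r=st()
for W in ([.35,-.2,.45],[.53,.2,.32]): go(W,p,r);p=np.array(W)
"
```

```text
t 13.85 p [-0.06  -0.349  0.532] rpy [ 174.88  -22.51 -178.49] q [ -49.7  -11.8   -9.    14.9 -110.7  -36.7]
z [-0.383  0.079 -0.92 ] tilt 23.1 az 168.3 y [0.008 0.997 0.082] F [ 0.3 -0.5 -0.6] op 0.087
to [0.35, -0.2, 0.45] travel [-413.3  145.1  -69.7] len 444 rows 10.0
to [0.53, 0.2, 0.32] travel [-225.7  389.3   82.2] len 457 rows 10.0
```

{"method": "apply_moves", "body": {"targets": [{"travel":[-42,15,-7],"roll":0,"jaw":87},{"travel":[-42,15,-7],"roll":0,"jaw":87},{"travel":[-42,15,-7],"roll":0,"jaw":87},{"travel":[-42,15,-7],"roll":0,"jaw":87},{"travel":[-42,15,-7],"roll":0,"jaw":87},{"travel":[-42,15,-7],"roll":0,"jaw":87},{"travel":[-42,15,-7],"roll":0,"jaw":87},{"travel":[-42,15,-7],"roll":0,"jaw":87},{"travel":[-42,15,-7],"roll":0,"jaw":87},{"travel":[-35,10,-7],"roll":0,"jaw":87}]}}

```text
clock: 14.85
tool_pos: [0.3503, -0.1993, 0.4507]
orientation: [174.8, -22.4, -178.4]
force: [-0.2, -0.2, -0.1]
opening: 0.0868
gripper_force: 0.0
```

{"method": "apply_moves", "body": {"targets": [{"travel":[-23,39,8],"roll":0,"jaw":87},{"travel":[-23,39,8],"roll":0,"jaw":87},{"travel":[-23,39,8],"roll":0,"jaw":87},{"travel":[-23,39,8],"roll":0,"jaw":87},{"travel":[-23,39,8],"roll":0,"jaw":87},{"travel":[-23,39,8],"roll":0,"jaw":87},{"travel":[-23,39,8],"roll":0,"jaw":87},{"travel":[-23,39,8],"roll":0,"jaw":87},{"travel":[-23,39,8],"roll":0,"jaw":87},{"travel":[0,0,0],"roll":0,"jaw":87}]}}

```text
clock: 15.85
tool_pos: [0.5155, 0.1645, 0.3318]
orientation: [174.8, -22.6, -178.3]
force: [0.4, -0.0, -1.5]
opening: 0.087
gripper_force: 0.0
```

```bash
python3 -c "
from h import *
p,r=st();c=cam('wrist')
cv2.imwrite('pics/w1.png',ctrl.snapshot('wrist')[:,:,::-1]);np.save('c1.npy',c[1])
print(proj(c,[.46,.229,.1]))
"
```

```text
t 15.85 p [0.516 0.164 0.332] rpy [ 174.81  -22.64 -178.29] q [  27.9   18.2   10.4  -14.7 -100.2 -117.6]
z [-0.386  0.079 -0.919] tilt 23.2 az 168.4 y [0.005 0.996 0.083] F [ 0.4 -0.  -1.5] op 0.087
[294.162 194.184]
```

View pics/w1.png

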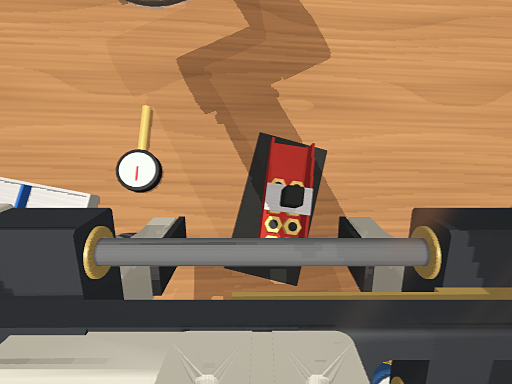

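Handle top is at (293,196), against a prediction of (294,194). The nose is at the top (274,141)–(313,147) and the nuts sit behind the handle at (282,226).

```bash
python3 -c "
from h import *
c=(cam('wrist')[0],np.load('c1.npy'));t,s=cam('top'),cam('scene')
print('handle top',tri((c,(293,197)),(t,(163,252)),(s,(342,170))),onz(c,(293,197),.1))
a,b=onz(c,(273,141),.042),onz(c,(264,215),.05);print('rim',a,b,np.degrees(np.arctan2(*(b-a)[1::-1])))
m=[onz(c,q,.004) for q in [(261,133),(327,151),(297,285),(225,267)]];print(np.array(m),np.mean(m,0))
p,r=st();r=r@R.from_euler('z',12.2,degrees=True).as_matrix();print(r,np.degrees(np.arctan2(r[1,1],r[0,1])))
for h in ([.46,.229,.084],): go(np.array(h)-.123*r[:,2],p,r);go(np.array(h)-.003*r[:,2],np.array(h)-.123*r[:,2],r)
"
```

```text
handle top [0.462 0.226 0.098] [0.464 0.227 0.1  ]
rim [0.37  0.209 0.042] [0.485 0.193 0.05 ] -7.7372618785603136
[[0.345 0.194 0.004]
 [0.374 0.306 0.004]
 [0.594 0.249 0.004]
 [0.564 0.136 0.004]] [0.469 0.221 0.004]
t 15.9 p [0.515 0.162 0.333] rpy [ 174.85  -22.58 -178.32] q [  27.8   18.1   10.4  -14.7 -100.2 -117.5]
z [-0.385  0.079 -0.92 ] tilt 23.1 az 168.5 y [0.005 0.997 0.083] F [-0.2  0.4 -0.8] op 0.0871
[[-0.901  0.2   -0.385]
 [ 0.184  0.98   0.079]
 [ 0.393 -0.    -0.92 ]] 78.44825697507169
to [0.507 0.219 0.197] travel [-35.9  54.2 132.5] len 148 rows 4.0
to [0.461 0.229 0.087] travel [ -0.   0. 120.] len 120 rows 3.0
```

{"method": "apply_moves", "body": {"targets": [{"travel":[0,0,0],"roll":6.1,"jaw":87},{"travel":[0,0,0],"roll":6.1,"jaw":87},{"travel":[-9,13,33],"roll":0,"jaw":87},{"travel":[-9,13,33],"roll":0,"jaw":87},{"travel":[-9,13,33],"roll":0,"jaw":87},{"travel":[-9,13,33],"roll":0,"jaw":87},{"travel":[0,0,0],"roll":0,"jaw":87}]}}

```text
clock: 16.6
tool_pos: [0.5049, 0.2149, 0.1959]
orientation: [-179.9, -23.3, 168.3]
force: [-0.7, -0.4, -0.1]
opening: 0.0871
gripper_force: 0.0
```

```bash
python3 -c "
from h import *
p,r=st();go(np.array([.462,.227,.086])-.003*r[:,2],p,r)
c=cam('wrist');cv2.imwrite('pics/w2.png',ctrl.snapshot('wrist')[:,:,::-1]);print(proj(c,[.462,.227,.102]))
"
```

```text
t 16.6 p [0.505 0.215 0.196] rpy [-179.87  -23.32  168.25] q [  32.2   23.2    0.3  -15.9  -84.7 -130. ]
z [-0.388  0.078 -0.918] tilt 23.3 az 168.6 y [ 0.203  0.979 -0.002] F [-0.7 -0.4 -0.1] op 0.0871
to [0.463 0.227 0.089] travel [ -2.7   3.4 115.5] len 116 rows 3.0
[264.097 189.264]
```

View pics/w2.png

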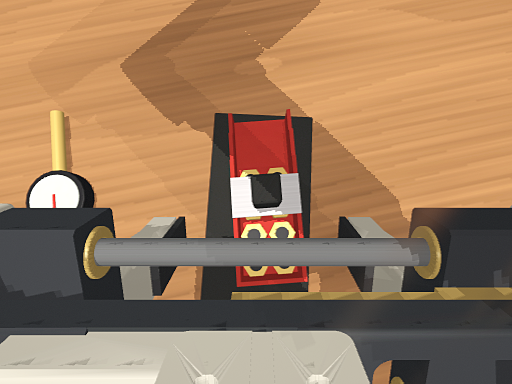

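The handle is at (266,189), within 2 px of the prediction, so I'll descend and close.

{"method": "apply_moves", "body": {"targets": [{"travel":[-1,1,38],"roll":0,"jaw":87},{"travel":[-1,1,38],"roll":0,"jaw":87},{"travel":[-1,1,25],"roll":0,"jaw":87},{"travel":[0,0,14],"roll":0,"jaw":87},{"travel":[0,0,0],"roll":0,"jaw":87}]}}

```text
clock: 17.15
tool_pos: [0.4663, 0.2263, 0.0927]
orientation: [180.0, -23.1, 168.3]
force: [-0.2, 0.1, 1.0]
opening: 0.0868
gripper_force: 0.0
```

{"method": "apply_moves", "body": {"targets": [{"travel":[0,0,0],"roll":0,"jaw":0},{"travel":[0,0,0],"roll":0,"jaw":0},{"travel":[0,0,0],"roll":0,"jaw":0},{"travel":[0,0,0],"roll":0,"jaw":0},{"travel":[0,0,0],"roll":0,"jaw":0},{"travel":[0,0,0],"roll":0,"jaw":0},{"travel":[0,0,0],"roll":0,"jaw":0},{"travel":[0,0,0],"roll":0,"jaw":0}]}}

```text
clock: 17.95
tool_pos: [0.4663, 0.2268, 0.0922]
orientation: [179.9, -23.1, 168.3]
force: [-0.1, 0.3, -0.3]
opening: 0.0288
gripper_force: 0.0
```

```bash
python3 -c "
from h import *
p,r=st()"
```

```text
t 17.95 p [0.466 0.227 0.092] rpy [179.95 -23.07 168.32] q [  35.    26.2   -9.7  -17.6  -71.2 -128.4]
z [-0.384  0.08  -0.92 ] tilt 23.1 az 168.2 y [0.203 0.979 0.001] F [-0.1  0.3 -0.3] op 0.0288
```

{"method": "apply_moves", "body": {"targets": [{"travel":[0,0,0],"roll":0,"jaw":0},{"travel":[0,0,0],"roll":0,"jaw":0},{"travel":[0,0,0],"roll":0,"jaw":0},{"travel":[4,0,-9],"roll":0,"jaw":0},{"travel":[8,0,-18],"roll":0,"jaw":0},{"travel":[8,0,-18],"roll":0,"jaw":0},{"travel":[8,0,-18],"roll":0,"jaw":0},{"travel":[8,0,-18],"roll":0,"jaw":0},{"travel":[0,0,0],"roll":0,"jaw":0}]}}

```text
clock: 18.85
tool_pos: [0.4659, 0.2276, 0.1832]
orientation: [179.7, -22.9, 168.4]
force: [0.7, 0.5, -8.0]
opening: 0.0262
gripper_force: 29.8
```

```bash
python3 -c "
from h import *
p,r=st();o=ctrl.get_obs();print(o['gripper_force'])
c=cam('wrist');cv2.imwrite('pics/w3.png',ctrl.snapshot('wrist')[:,:,::-1])
"
```

```text
t 18.85 p [0.466 0.228 0.183] rpy [179.75 -22.87 168.4 ] q [  35.1   20.6   -5.   -16.8  -80.7 -131.6]
z [-0.38   0.082 -0.921] tilt 22.9 az 167.7 y [0.203 0.979 0.004] F [ 0.7  0.5 -8. ] op 0.0262
29.798818230628967
```

View pics/w3.png

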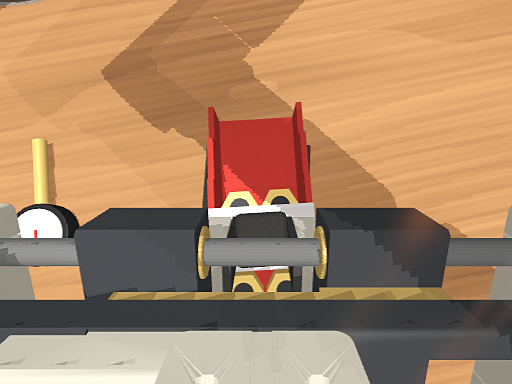

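Gripped at 26 mm and 30 N, with about 8 N of weight. The shaker hangs upright, its mouth at the top of the picture (rows ~118) and the front nuts at (238,200) and (280,200). Next I'll plan the pour.

```bash
cat >> h.py <<'E'
R0=R.from_euler("xyz",[179.9,-23.0,168.35],degrees=True).as_matrix()   # tool when shaker upright
SH=R0.T@R.from_euler("z",-11.65,degrees=True).as_matrix()               # shaker axes in tool
OFF=np.array([0,0,.003])+SH@(-np.array([.003,0,.0854]))                 # shaker origin in tool
PTS=np.array([[-.095,y,.007] for y in(-.03,.03)]+[[x,y,z] for x,z in((-.04,0),(.086,0)) for y in(-.034,.034)])
def shk(p,Rm): S=Rm@SH;return S,p+Rm@OFF
def plan(phi,mxy,minz):
    Rm=R0@R.from_euler("z",phi,degrees=True).as_matrix();S,o=shk(np.zeros(3),Rm)
    m=o+S@[-.095,0,.007];lo=(o+PTS@S.T)[:,2].min()
    p=np.r_[np.array(mxy)-m[:2],minz-lo];n=-S[:,0]
    print("phi %d pitch %.1f side %.1f nose az %.0f"%(phi,np.degrees(np.arcsin(-n[2])),np.degrees(np.arcsin(S[2,1])),np.degrees(np.arctan2(n[1],n[0]))),"tcp",p,"mouth z %.3f"%(p+m)[2])
    return p,Rm
E
python3 -c "
from h import *
p,r=st()
for f in (0,-60,-90,-100,-110,-120,-130,-150,-180): plan(f,[.51,-.11],.04)
"
```

```text
t 18.9 p [0.465 0.227 0.182] rpy [179.81 -22.98 168.35] q [  35.1   20.7   -5.1  -16.9  -80.6 -131.6]
z [-0.382  0.082 -0.921] tilt 23.0 az 167.9 y [0.203 0.979 0.003] F [ 0.  -0.6 -8.6] op 0.0263
phi 0 pitch 0.0 side 0.0 nose az 168 tcp [ 0.607 -0.13   0.128] mouth z 0.047
phi -60 pitch 10.4 side 19.7 nose az -138 tcp [ 0.591 -0.074  0.143] mouth z 0.050
phi -90 pitch 21.2 side 22.9 nose az -111 tcp [ 0.565 -0.061  0.156] mouth z 0.052
phi -100 pitch 25.1 side 22.5 nose az -102 tcp [ 0.556 -0.06   0.16 ] mouth z 0.051
phi -110 pitch 29.0 side 21.4 nose az -93 tcp [ 0.546 -0.061  0.164] mouth z 0.051
phi -120 pitch 32.8 side 19.6 nose az -83 tcp [ 0.537 -0.063  0.166] mouth z 0.050
phi -130 pitch 36.3 side 17.3 nose az -73 tcp [ 0.528 -0.067  0.168] mouth z 0.049
phi -150 pitch 42.2 side 11.1 nose az -50 tcp [ 0.513 -0.081  0.17 ] mouth z 0.046
phi -180 pitch 46.0 side -0.2 nose az -12 tcp [ 0.5   -0.108  0.168] mouth z 0.040
```

```bash
python3 -c "
from h import *
p,r=st()
q,_=plan(-60,[.54,-.12],.042)
p,r=rows([q[0],q[1],.215],10,-6,p,r);rows(q,3,0,p,r)
"
```

```text
t 18.9 p [0.465 0.227 0.182] rpy [179.81 -22.98 168.35] q [  35.1   20.7   -5.1  -16.9  -80.6 -131.6]
z [-0.382  0.082 -0.921] tilt 23.0 az 167.9 y [0.203 0.979 0.003] F [ 0.  -0.6 -8.6] op 0.0263
phi -60 pitch 10.4 side 19.7 nose az -138 tcp [ 0.621 -0.084  0.145] mouth z 0.052
[-18, -27, -12] [-16, -29, -12] [-12, -31, -12] [-9, -32, -12] [-6, -32, -12] [-2, -33, -12] [1, -33, -12] [5, -33, -12] [8, -32, -12] [11, -31, -12] 
[-4, -8, 21] [-4, -8, 21] [-4, -8, 21]
```

{"method": "apply_moves", "body": {"targets": [{"travel":[-9,-14,-6],"roll":-3,"jaw":0},{"travel":[-16,-28,-12],"roll":-5,"jaw":0},{"travel":[-14,-30,-12],"roll":-6,"jaw":0},{"travel":[-11,-31,-12],"roll":-6,"jaw":0},{"travel":[-8,-32,-12],"roll":-6,"jaw":0},{"travel":[-4,-33,-12],"roll":-6,"jaw":0},{"travel":[-1,-33,-12],"roll":-6,"jaw":0},{"travel":[3,-33,-12],"roll":-6,"jaw":0},{"travel":[6,-32,-12],"roll":-6,"jaw":0},{"travel":[6,-18,-8],"roll":-5,"jaw":0}]}}

```text
clock: 19.9
tool_pos: [0.6036, -0.0595, 0.2154]
orientation: [160.6, -13.0, -134.3]
force: [0.2, 0.3, -7.7]
opening: 0.0264
gripper_force: 30.0
```

```bash
cat >> h.py <<'E'
def phi(Rm): return np.degrees((R.from_matrix(R0.T@Rm)).as_rotvec()[2])
def look(n,save=False):
    "wrist view: leading yellow edge in the nose as shaker x; tray counts from top/scene"
    w=ctrl.snapshot("wrist");
    h=cv2.cvtColor(w,cv2.COLOR_RGB2HSV)
    Y=cv2.inRange(h,(20,110,90),(36,255,255));Y[206:]=0;Y[:,:200]=0;Y[:,318:]=0
    k=np.argwhere(Y>0)
    print("nose yellow px",len(k),"rows",(k[:,0].min(),k[:,0].max()) if len(k) else None)
    if save: cv2.imwrite(f"pics/{n}.png",w[:,:,::-1])
    for c in ("top","scene"):
        im=ctrl.snapshot(c);hh=cv2.cvtColor(im,cv2.COLOR_RGB2HSV)
        M=cv2.inRange(hh,(20,90,80),(36,255,255));C=cam(c)
        ne,lab,stt,cen=cv2.connectedComponentsWithStats(M)
        for i in range(1,ne):
            if stt[i,4]<12: continue
            X=onz(C,cen[i],.015)-[.501,-.228,0];t=np.array([X[0]*.985-X[1]*.174,X[0]*.174+X[1]*.985])
            if abs(t[0])<.09 and abs(t[1])<.16: print(c,"tray xy",t,"area",stt[i,4])
        if save: cv2.imwrite(f"pics/{n}{c}.png",im[:,:,::-1])
E
python3 -c "
from h import *
p,r=st();print(phi(r));look('a',True)
q,rr=plan(-60,[.54,-.12],.042);go(q,p,r)
"
```

```text
t 19.9 p [ 0.604 -0.059  0.215] rpy [ 160.58  -12.98 -134.34] q [  8.   29.3   9.5  -7.7 -92.2 -53.3]
z [-0.386  0.081 -0.919] tilt 23.2 az 168.2 y [-0.622  0.713  0.324] F [ 0.2  0.3 -7.7] op 0.0264
-55.090767795188846
nose yellow px 587 rows (np.int64(186), np.int64(203))
phi -60 pitch 10.4 side 19.7 nose az -138 tcp [ 0.621 -0.084  0.145] mouth z 0.052
to [ 0.621 -0.084  0.145] travel [-10.2 -50.8  56.1] len 76 rows 2.0
```

```bash
python3 -c "
from h import *
p,r=st()
q,rr=plan(-85,[.54,-.12],.042);rows(q,4,-7.5,p,r)
a,ra=q,rr
for f in (-93,-101,-109,-117,-125):
  b,rb=plan(f,[.54,-.12],.042);print('   step',1000*ra.T@(b-a));a,ra=b,rb
"
```

```text
t 20.05 p [ 0.603 -0.058  0.215] rpy [ 160.6   -13.04 -134.61] q [  8.   29.2   9.4  -7.8 -92.2 -53.7]
z [-0.386  0.082 -0.919] tilt 23.2 az 168.0 y [-0.619  0.716  0.324] F [-1.1  1.5 -8.4] op 0.0257
phi -85 pitch 19.3 side 22.8 nose az -116 tcp [ 0.6   -0.072  0.156] mouth z 0.054
[0, -7, 14] [0, -7, 14] [1, -7, 14] [2, -6, 14] 
phi -93 pitch 22.3 side 22.9 nose az -108 tcp [ 0.592 -0.07   0.159] mouth z 0.054
   step [ 0.607  8.298 -0.02 ]
phi -101 pitch 25.5 side 22.4 nose az -101 tcp [ 0.585 -0.07   0.162] mouth z 0.053
   step [0.611 8.209 0.19 ]
phi -109 pitch 28.6 side 21.6 nose az -94 tcp [ 0.577 -0.07   0.165] mouth z 0.053
   step [0.639 8.125 0.396]
phi -117 pitch 31.6 side 20.2 nose az -86 tcp [ 0.57  -0.072  0.168] mouth z 0.052
   step [0.69  8.052 0.594]
phi -125 pitch 34.6 side 18.5 nose az -78 tcp [ 0.562 -0.075  0.169] mouth z 0.052
   step [0.758 7.995 0.781]
```

{"method": "apply_moves", "body": {"targets": [{"travel":[0,-7,14],"roll":-7.5,"jaw":0},{"travel":[0,-7,14],"roll":-7.5,"jaw":0},{"travel":[1,-7,14],"roll":-7.5,"jaw":0},{"travel":[2,-6,14],"roll":-7.5,"jaw":0},{"travel":[1,8,0],"roll":-8,"jaw":0},{"travel":[0,0,0],"roll":0,"jaw":0}]}}

```text
clock: 20.65
tool_pos: [0.5917, -0.0685, 0.1588]
orientation: [156.8, 1.3, -98.8]
force: [0.5, -1.2, -7.8]
opening: 0.0262
gripper_force: 30.0
```

```bash
python3 -c "
from h import *
p,r=st();print(phi(r));S,o=shk(p,r);print('mouth',o+S@[-.095,0,.007],(o+PTS@S.T)[:,2].min());look('b')
"
```

```text
t 20.65 p [ 0.592 -0.069  0.159] rpy [156.8    1.27 -98.84] q [  7.4  30.7   4.1  -7.5 -85.5 -13.9]
z [-0.386  0.081 -0.919] tilt 23.2 az 168.2 y [-0.91   0.133  0.394] F [ 0.5 -1.2 -7.8] op 0.0262
-93.08371244248498
mouth [ 0.539 -0.118  0.053] 0.0414040882090481
nose yellow px 664 rows (np.int64(185), np.int64(203))
```

Pitch is 22° and nothing has slid yet. I'll raise it in small steps.

{"method": "apply_moves", "body": {"targets": [{"travel":[0.5,6,0],"roll":-6,"jaw":0},{"travel":[0,0,0],"roll":0,"jaw":0}]}}

```text
clock: 21.0
tool_pos: [0.5875, -0.0689, 0.1629]
orientation: [157.2, 3.6, -93.4]
force: [0.9, 0.1, -8.2]
opening: 0.0257
gripper_force: 30.0
```

```bash
python3 -c "
from h import *
p,r=st();print(phi(r));look('b')
"
```

```text
t 21.0 p [ 0.588 -0.069  0.163] rpy [157.23   3.57 -93.44] q [  7.4  30.1   3.6  -7.5 -85.4  -8.1]
z [-0.383  0.081 -0.92 ] tilt 23.0 az 168.1 y [-0.922  0.031  0.386] F [ 0.9  0.1 -8.2] op 0.0257
-98.94624531258248
nose yellow px 659 rows (np.int64(185), np.int64(203))
```

{"method": "apply_moves", "body": {"targets": [{"travel":[0.5,6,0],"roll":-6,"jaw":0},{"travel":[0,0,0],"roll":0,"jaw":0}]}}

```text
clock: 21.35
tool_pos: [0.5819, -0.0695, 0.1651]
orientation: [157.7, 5.9, -87.9]
force: [0.2, 0.1, -8.2]
opening: 0.0263
gripper_force: 30.0
```

```bash
python3 -c "
from h import *
p,r=st();print(phi(r));look('b')
"
```

```text
t 21.35 p [ 0.582 -0.07   0.165] rpy [157.66   5.86 -87.89] q [  7.4  29.5   2.9  -7.5 -85.3  -2.1]
z [-0.383  0.08  -0.92 ] tilt 23.1 az 168.1 y [-0.923 -0.073  0.378] F [ 0.2  0.1 -8.2] op 0.0263
-104.93775825504541
nose yellow px 672 rows (np.int64(184), np.int64(203))
```

{"method": "apply_moves", "body": {"targets": [{"travel":[0.5,6,0],"roll":-6,"jaw":0},{"travel":[0,0,0],"roll":0,"jaw":0}]}}

```text
clock: 21.7
tool_pos: [0.5763, -0.0705, 0.1672]
orientation: [158.3, 8.1, -82.3]
force: [0.1, 0.5, -8.0]
opening: 0.0259
gripper_force: 30.0
```

```bash
python3 -c "
from h import *
p,r=st();print(phi(r));look('b')
"
```

```text
t 21.7 p [ 0.576 -0.071  0.167] rpy [158.33   8.11 -82.29] q [  7.4  28.9   2.3  -7.4 -85.3   3.9]
z [-0.384  0.08  -0.92 ] tilt 23.1 az 168.2 y [-0.914 -0.176  0.366] F [ 0.1  0.5 -8. ] op 0.0259
-110.9326932189805
nose yellow px 709 rows (np.int64(182), np.int64(203))
```

{"method": "apply_moves", "body": {"targets": [{"travel":[0.5,5,0],"roll":-5,"jaw":0},{"travel":[0,0,0],"roll":0,"jaw":0}]}}

```text
clock: 22.05
tool_pos: [0.5719, -0.0719, 0.1689]
orientation: [159.1, 9.9, -77.6]
force: [0.2, -0.3, -7.6]
opening: 0.0259
gripper_force: 30.0
```

```bash
python3 -c "
from h import *
p,r=st();print(phi(r));S,o=shk(p,r);print('mouth',o+S@[-.095,0,.007],(o+PTS@S.T)[:,2].min());look('b')
"
```

```text
t 22.05 p [ 0.572 -0.072  0.169] rpy [159.07   9.92 -77.58] q [  7.3  28.5   1.7  -7.4 -85.2   9. ]
z [-0.383  0.08  -0.92 ] tilt 23.1 az 168.2 y [-0.899 -0.261  0.352] F [ 0.2 -0.3 -7.6] op 0.0259
-115.91985648219185
mouth [ 0.541 -0.12   0.054] 0.04368796322671073
nose yellow px 730 rows (np.int64(181), np.int64(203))
top tray xy [0.049 0.157] area 19
```

{"method": "apply_moves", "body": {"targets": [{"travel":[0.5,5,0],"roll":-5,"jaw":0},{"travel":[0,0,0],"roll":0,"jaw":0}]}}

```text
clock: 22.4
tool_pos: [0.5675, -0.0737, 0.1706]
orientation: [160.0, 11.7, -72.8]
force: [0.3, -0.3, -8.6]
opening: 0.0253
gripper_force: 30.0
```

```bash
python3 -c "
from h import *
p,r=st();print(phi(r));look('b')
"
```

```text
t 22.4 p [ 0.568 -0.074  0.171] rpy [159.97  11.68 -72.79] q [  7.2  28.1   1.2  -7.4 -85.1  14.1]
z [-0.383  0.08  -0.92 ] tilt 23.1 az 168.2 y [-0.877 -0.344  0.335] F [ 0.3 -0.3 -8.6] op 0.0253
-120.939681984391
nose yellow px 955 rows (np.int64(165), np.int64(203))
top tray xy [0.087 0.102] area 20
top tray xy [0.043 0.147] area 18
```

{"method": "apply_moves", "body": {"targets": [{"travel":[0.4,4,0],"roll":-4,"jaw":0}]}}

```text
clock: 22.65
tool_pos: [0.5647, -0.0751, 0.1714]
orientation: [160.8, 13.0, -69.0]
force: [0.4, -0.4, -7.2]
opening: 0.0256
gripper_force: 30.0
```

```bash
python3 -c "
from h import *
p,r=st();print(phi(r));look('c',True)
"
```

```text
t 22.65 p [ 0.565 -0.075  0.171] rpy [160.79  13.   -69.01] q [  7.2  27.8   0.9  -7.4 -85.   18.1]
z [-0.383  0.08  -0.92 ] tilt 23.1 az 168.2 y [-0.855 -0.407  0.321] F [ 0.4 -0.4 -7.2] op 0.0256
-124.86670497142148
nose yellow px 977 rows (np.int64(147), np.int64(203))
top tray xy [0.086 0.096] area 22
top tray xy [0.041 0.136] area 16
```

```bash
python3 -c "
import cv2,numpy as np
a=cv2.imread('pics/c.png')[90:300,170:350];b=cv2.imread('pics/ctop.png')[180:300,240:420];s=cv2.imread('pics/cscene.png')[100:240,90:300]
f=lambda i,w,h:cv2.resize(i,(w,h),interpolation=cv2.INTER_CUBIC)
cv2.imwrite('pics/cc.png',np.vstack([np.hstack([f(a,400,290),f(b,400,290)]),f(s,800,300)]))"
```

```text
(no output)
```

View pics/cc.png

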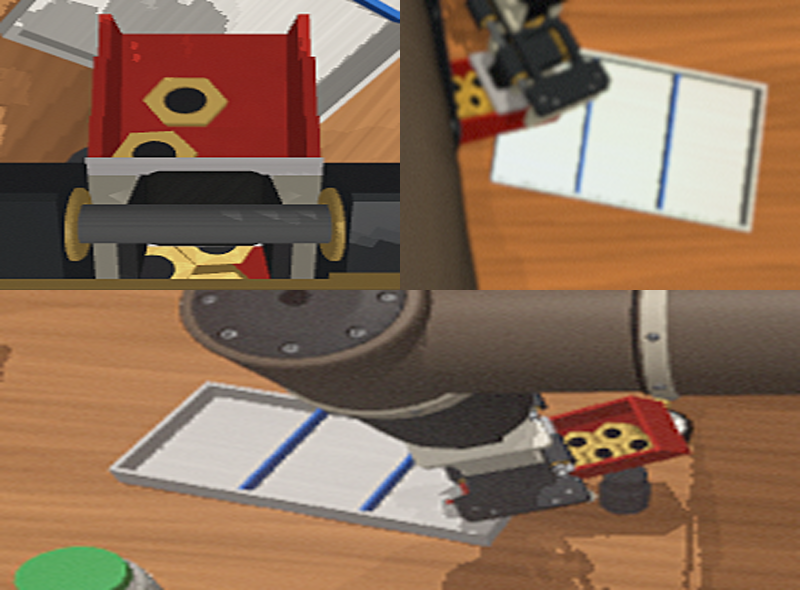

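The wrist crop shows the lead nut at about (253,162) in the nose and a second at (238,198). The mouth edge is at row ~115, the tray is still empty, and about 4 nuts are at the back.

{"method": "apply_moves", "body": {"targets": [{"travel":[0,0,0],"roll":0,"jaw":0}]}}

```text
clock: 22.9
tool_pos: [0.5645, -0.0753, 0.1717]
orientation: [160.8, 13.0, -69.0]
force: [-0.1, 0.3, -8.8]
opening: 0.0258
gripper_force: 30.0
```

```bash
cat >> h.py <<'E'
def lw(n=None):
    "nuts in the nose: blobs of yellow in the wrist view; nuts beyond mouth show above row 115"
    w=ctrl.snapshot("wrist");h=cv2.cvtColor(w,cv2.COLOR_RGB2HSV)
    Y=cv2.inRange(h,(18,90,70),(36,255,255));Y[204:]=0;Y[:,:150]=0;Y[:,370:]=0
    ne,lab,s,c=cv2.connectedComponentsWithStats(Y)
    print(round(ctrl.get_obs()["clock"],2),[(s[i,:4].tolist(),int(s[i,4])) for i in range(1,ne) if s[i,4]>15])
    if n: cv2.imwrite(f"pics/{n}.png",w[:,:,::-1])
E
python3 -c "
from h import *
lw()"
```

```text
22.95 [([221, 116, 36, 40], 779), ([221, 185, 37, 19], 351)]
```

{"method": "apply_moves", "body": {"targets": [{"travel":[0.4,4,0],"roll":-4,"jaw":0}]}}

```text
clock: 23.05
tool_pos: [0.5613, -0.0771, 0.1726]
orientation: [161.7, 14.3, -65.1]
force: [0.3, -0.1, -7.5]
opening: 0.0259
gripper_force: 30.0
```

```bash
python3 -c "
from h import *
lw()"
```

```text
23.1 [([221, 109, 34, 42], 784), ([221, 185, 37, 19], 355)]
```

{"method": "apply_moves", "body": {"targets": [{"travel":[0,0,0],"roll":0,"jaw":0}]}}

```text
clock: 23.2
tool_pos: [0.561, -0.0773, 0.173]
orientation: [161.7, 14.3, -65.1]
force: [-0.2, -1.0, -8.1]
opening: 0.0259
gripper_force: 30.0
```

```bash
python3 -c "
from h import *
lw()"
```

```text
23.25 [([221, 109, 34, 42], 779), ([221, 185, 37, 19], 354)]
```

{"method": "apply_moves", "body": {"targets": [{"travel":[0,0,0],"roll":0,"jaw":0}]}}

```text
clock: 23.35
tool_pos: [0.5611, -0.0773, 0.1729]
orientation: [161.7, 14.3, -65.1]
force: [0.5, 0.2, -7.2]
opening: 0.0259
gripper_force: 30.0
```

```bash
python3 -c "
from h import *
lw()"
```

```text
23.4 [([221, 109, 34, 42], 782), ([221, 185, 37, 19], 356)]
```

{"method": "apply_moves", "body": {"targets": [{"travel":[4.6,0,2],"roll":0,"jaw":0},{"travel":[-4.6,0,-2],"roll":0,"jaw":0}]}}

```text
clock: 23.6
tool_pos: [0.5606, -0.0779, 0.1721]
orientation: [161.6, 14.3, -65.1]
force: [-0.6, 0.4, -8.7]
opening: 0.026
gripper_force: 30.0
```

```bash
python3 -c "
from h import *
lw()"
```

```text
23.65 [([221, 108, 34, 42], 784), ([220, 178, 36, 26], 464), ([257, 198, 24, 6], 121)]
```

{"method": "apply_moves", "body": {"targets": [{"travel":[7,0,3],"roll":0,"jaw":0},{"travel":[-7,0,-3],"roll":0,"jaw":0}]}}

```text
clock: 23.85
tool_pos: [0.5606, -0.0784, 0.1718]
orientation: [161.6, 14.3, -65.1]
force: [-0.7, -1.1, -8.7]
opening: 0.026
gripper_force: 30.0
```

```bash
python3 -c "
from h import *
lw()"
```

```text
23.9 [([221, 102, 35, 42], 788), ([221, 169, 66, 34], 958)]
```

{"method": "apply_moves", "body": {"targets": [{"travel":[8,0,3.5],"roll":0,"jaw":0},{"travel":[-8,0,-3.5],"roll":0,"jaw":0},{"travel":[8,0,3.5],"roll":0,"jaw":0},{"travel":[-8,0,-3.5],"roll":0,"jaw":0}]}}

```text
clock: 24.3
tool_pos: [0.5606, -0.0783, 0.1718]
orientation: [161.6, 14.3, -65.1]
force: [-1.5, -0.6, -7.8]
opening: 0.0255
gripper_force: 30.0
```

```bash
python3 -c "
from h import *
lw()"
```

```text
24.35 [([221, 77, 38, 43], 1211), ([221, 136, 72, 66], 2256)]
```

{"method": "apply_moves", "body": {"targets": [{"travel":[8,0,3.5],"roll":0,"jaw":0},{"travel":[-8,0,-3.5],"roll":0,"jaw":0}]}}

```text
clock: 24.55
tool_pos: [0.5605, -0.0783, 0.1718]
orientation: [161.6, 14.3, -65.1]
force: [-1.6, 0.6, -8.5]
opening: 0.0258
gripper_force: 30.0
```

```bash
python3 -c "
from h import *
lw();look('d',True)"
```

```text
24.6 [([209, 47, 33, 35], 563), ([220, 113, 71, 88], 2882), ([252, 196, 26, 6], 137)]
nose yellow px 3341 rows (np.int64(45), np.int64(201))
top tray xy [0.085 0.091] area 28
top tray xy [0.057 0.088] area 21
top tray xy [0.037 0.13 ] area 18
scene tray xy [0.058 0.091] area 33
```

Nut 1 is in the left bay at tray (0.058, 0.091). I'll continue shake by shake.

{"method": "apply_moves", "body": {"targets": [{"travel":[7,0,3],"roll":0,"jaw":0},{"travel":[-7,0,-3],"roll":0,"jaw":0}]}}

```text
clock: 24.95
tool_pos: [0.5605, -0.0785, 0.1716]
orientation: [161.6, 14.3, -65.1]
force: [-0.8, -0.1, -7.5]
opening: 0.0258
gripper_force: 30.0
```

```bash
python3 -c "
from h import *
lw('e')"
```

```text
25.0 [([209, 47, 34, 35], 556), ([221, 77, 65, 89], 2566), ([221, 152, 60, 50], 1119)]
```

View pics/e.png

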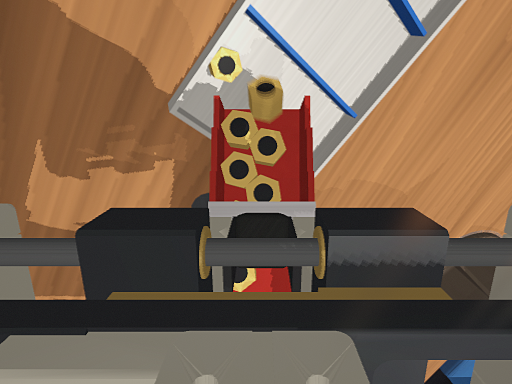

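One nut is in the tray at (226,65), a second is just leaving the mouth at (265,95), and four more are lined up behind it. I'll tilt back now.

{"method": "apply_moves", "body": {"targets": [{"travel":[-0.8,-8.5,0],"roll":8.5,"jaw":0},{"travel":[-0.8,-8.5,0],"roll":8.5,"jaw":0},{"travel":[-0.8,-8.5,0],"roll":8.5,"jaw":0},{"travel":[-0.8,-8.5,0],"roll":8.5,"jaw":0}]}}

```text
clock: 25.4
tool_pos: [0.5907, -0.0652, 0.1618]
orientation: [157.0, 1.9, -97.4]
force: [0.4, -0.4, -7.7]
opening: 0.0258
gripper_force: 30.0
```

```bash
python3 -c "
from h import *
p,r=st();print(phi(r));S,o=shk(p,r);print('mouth',o+S@[-.095,0,.007],(o+PTS@S.T)[:,2].min());lw();look('f',True)"
```

```text
t 25.4 p [ 0.591 -0.065  0.162] rpy [157.02   1.88 -97.4 ] q [  7.7  30.4   4.   -7.5 -85.5 -12.7]
z [-0.383  0.08  -0.92 ] tilt 23.0 az 168.2 y [-0.915  0.106  0.39 ] F [ 0.4 -0.4 -7.7] op 0.0258
-94.64437602353115
mouth [ 0.54  -0.115  0.055] 0.0437100292033961
25.45 [([238, 43, 38, 39], 845), ([186, 70, 29, 34], 449), ([221, 110, 66, 92], 2607)]
nose yellow px 3469 rows (np.int64(43), np.int64(201))
top tray xy [0.064 0.091] area 51
top tray xy [0.012 0.068] area 55
```

Two nuts are in the left bay, 4 in the nose and 2 behind. Moving on to the middle bay gently.

```bash
python3 -c "
from h import *
p,r=st();q,rr=plan(-94.6,[.4955,-.2017],.042)
for f in (.04,.1,.16,.2,.2,.16,.1,.04): print(np.round(1000*r.T@(q-p)*f,1).tolist())"
```

```text
t 25.6 p [ 0.59  -0.065  0.162] rpy [156.99   2.11 -96.86] q [  7.7  30.3   3.9  -7.5 -85.5 -12. ]
z [-0.384  0.08  -0.92 ] tilt 23.1 az 168.2 y [-0.916  0.096  0.391] F [-0.4 -1.  -7.1] op 0.0257
phi -94 pitch 23.0 side 22.8 nose az -107 tcp [ 0.546 -0.152  0.16 ] mouth z 0.054
[3.6, 1.2, 0.4]
[9.1, 3.1, 1.1]
[14.5, 5.0, 1.8]
[18.2, 6.2, 2.2]
[18.2, 6.2, 2.2]
[14.5, 5.0, 1.8]
[9.1, 3.1, 1.1]
[3.6, 1.2, 0.4]
```

{"method": "apply_moves", "body": {"targets": [{"travel":[4,1,0.4],"roll":0,"jaw":0},{"travel":[9,3,1],"roll":0,"jaw":0},{"travel":[14.5,5,1.5],"roll":0,"jaw":0},{"travel":[18,6,2],"roll":0,"jaw":0},{"travel":[18,6,2],"roll":0,"jaw":0},{"travel":[14.5,5,1.5],"roll":0,"jaw":0},{"travel":[9,3,1],"roll":0,"jaw":0},{"travel":[4,1,0.4],"roll":0,"jaw":0},{"travel":[0,0,0],"roll":0,"jaw":0}]}}

```text
clock: 26.5
tool_pos: [0.5478, -0.1524, 0.1613]
orientation: [157.0, 2.0, -97.1]
force: [0.4, 0.6, -7.1]
opening: 0.026
gripper_force: 30.0
```

```bash
python3 -c "
from h import *
p,r=st();print(phi(r));S,o=shk(p,r);print('mouth',o+S@[-.095,0,.007],(o+PTS@S.T)[:,2].min());lw();look('f')"
```

```text
t 26.5 p [ 0.548 -0.152  0.161] rpy [157.03   2.02 -97.15] q [  0.8  28.2  -0.9  -5.  -83.5  -6. ]
z [-0.383  0.081 -0.92 ] tilt 23.1 az 168.1 y [-0.915  0.101  0.39 ] F [ 0.4  0.6 -7.1] op 0.026
-94.93159422056488
mouth [ 0.497 -0.202  0.055] 0.04304336703029125
26.55 [([221, 110, 66, 55], 1443), ([221, 151, 60, 51], 1147), ([206, 161, 5, 8], 21), ([154, 176, 30, 28], 493)]
nose yellow px 2533 rows (np.int64(110), np.int64(201))
top tray xy [0.043 0.077] area 17
scene tray xy [-0.034  0.1  ] area 57
scene tray xy [0.01  0.066] area 24
```

{"method": "apply_moves", "body": {"targets": [{"travel":[0.6,8,0],"roll":-8,"jaw":0},{"travel":[0.6,8,0],"roll":-8,"jaw":0},{"travel":[0.6,8,0],"roll":-8,"jaw":0}]}}

```text
clock: 27.0
tool_pos: [0.526, -0.1539, 0.1702]
orientation: [159.7, 11.1, -74.3]
force: [-0.1, -0.5, -7.8]
opening: 0.0261
gripper_force: 30.0
```

```bash
python3 -c "
from h import *
lw()"
```

```text
27.05 [([221, 110, 65, 55], 1429), ([194, 130, 17, 33], 350), ([150, 132, 11, 33], 229), ([221, 151, 60, 51], 1148)]
```

{"method": "apply_moves", "body": {"targets": [{"travel":[0.5,6,0],"roll":-6,"jaw":0},{"travel":[0,0,0],"roll":0,"jaw":0}]}}

```text
clock: 27.25
tool_pos: [0.5208, -0.1566, 0.1724]
orientation: [160.8, 13.0, -68.9]
force: [0.6, -0.8, -6.7]
opening: 0.0258
gripper_force: 30.0
```

```bash
python3 -c "
from h import *
lw()"
```

```text
27.3 [([221, 110, 65, 55], 1425), ([150, 122, 8, 28], 133), ([191, 125, 22, 32], 449), ([221, 151, 60, 51], 1149)]
```

Holding still in the nose, so I'll use single shakes again.

{"method": "apply_moves", "body": {"targets": [{"travel":[7,0,3],"roll":0,"jaw":0},{"travel":[-7,0,-3],"roll":0,"jaw":0}]}}

```text
clock: 27.5
tool_pos: [0.5206, -0.1577, 0.1707]
orientation: [160.7, 13.0, -69.1]
force: [0.0, -0.6, -7.7]
opening: 0.0261
gripper_force: 30.0
```

```bash
python3 -c "
from h import *
lw()"
```

```text
27.55 [([221, 107, 67, 52], 1449), ([150, 126, 7, 26], 110), ([191, 127, 20, 33], 466), ([221, 145, 60, 56], 1322)]
```

{"method": "apply_moves", "body": {"targets": [{"travel":[7,0,3],"roll":0,"jaw":0},{"travel":[-7,0,-3],"roll":0,"jaw":0}]}}

```text
clock: 27.75
tool_pos: [0.5205, -0.1578, 0.1709]
orientation: [160.7, 13.0, -69.0]
force: [-0.6, -1.2, -6.9]
opening: 0.0256
gripper_force: 30.0
```

```bash
python3 -c "
from h import *
lw()"
```

```text
27.8 [([221, 102, 69, 97], 2815), ([150, 126, 6, 26], 107), ([190, 127, 21, 33], 474), ([223, 189, 32, 12], 240)]
```

{"method": "apply_moves", "body": {"targets": [{"travel":[8,0,3.5],"roll":0,"jaw":0},{"travel":[-8,0,-3.5],"roll":0,"jaw":0},{"travel":[8,0,3.5],"roll":0,"jaw":0},{"travel":[-8,0,-3.5],"roll":0,"jaw":0}]}}

```text
clock: 28.2
tool_pos: [0.5203, -0.1578, 0.1711]
orientation: [160.7, 13.1, -69.0]
force: [-0.6, -0.1, -6.7]
opening: 0.026
gripper_force: 30.0
```

```bash
python3 -c "
from h import *
lw()"
```

```text
28.25 [([220, 67, 65, 134], 4113), ([150, 126, 6, 25], 102), ([190, 127, 21, 33], 473)]
```

{"method": "apply_moves", "body": {"targets": [{"travel":[7,0,3],"roll":0,"jaw":0},{"travel":[-7,0,-3],"roll":0,"jaw":0}]}}

```text
clock: 28.45
tool_pos: [0.5204, -0.1578, 0.1712]
orientation: [160.7, 13.0, -69.0]
force: [-0.0, -0.3, -7.0]
opening: 0.0256
gripper_force: 30.0
```

```bash
python3 -c "
from h import *
lw('g')"
```

```text
28.5 [([212, 65, 65, 103], 3087), ([150, 125, 6, 26], 108), ([190, 127, 21, 32], 469), ([220, 159, 35, 37], 671)]
```

```bash
cat >> h.py <<'E'
def holes(w,rmax=204):
    h=cv2.cvtColor(w,cv2.COLOR_RGB2HSV);Y=cv2.inRange(h,(16,80,60),(36,255,255));Y[rmax:]=0
    cs,hi=cv2.findContours(Y,cv2.RETR_CCOMP,cv2.CHAIN_APPROX_NONE)
    return sorted([tuple(c.reshape(-1,2).mean(0).astype(int).tolist()[::-1])+(int(cv2.contourArea(c)),) for c,k in zip(cs,hi[0]) if k[3]>=0 and cv2.contourArea(c)>15])
E
python3 -c "
from h import *
for n in ('e','g'): print(n,holes(cv2.imread(f'pics/{n}.png')[:,:,::-1]))
from h import *"
```

```text
e [(64, 226, 259), (87, 264, 131), (127, 239, 313), (145, 267, 309), (169, 238, 304)]
g [(121, 237, 320), (141, 138, 246), (146, 259, 313), (176, 236, 317)]
```

{"method": "apply_moves", "body": {"targets": [{"travel":[0,0,0],"roll":0,"jaw":0}]}}

```text
clock: 28.6
tool_pos: [0.5209, -0.1568, 0.1725]
orientation: [160.8, 13.0, -68.9]
force: [-0.1, 0.5, -6.8]
opening: 0.026
gripper_force: 30.0
```

```bash
python3 -c "
from h import *
lw('i');w=cv2.imread('pics/i.png');print(holes(w[:,:,::-1]))
cv2.imwrite('pics/i2.png',cv2.resize(w[40:300,120:380],(600,600),interpolation=3))"
```

```text
28.65 [([213, 63, 65, 105], 3112), ([150, 122, 8, 29], 141), ([191, 125, 22, 33], 446), ([220, 159, 35, 37], 670)]
[(121, 237, 318), (139, 139, 251), (146, 259, 316), (176, 237, 318)]
```

View pics/i2.png

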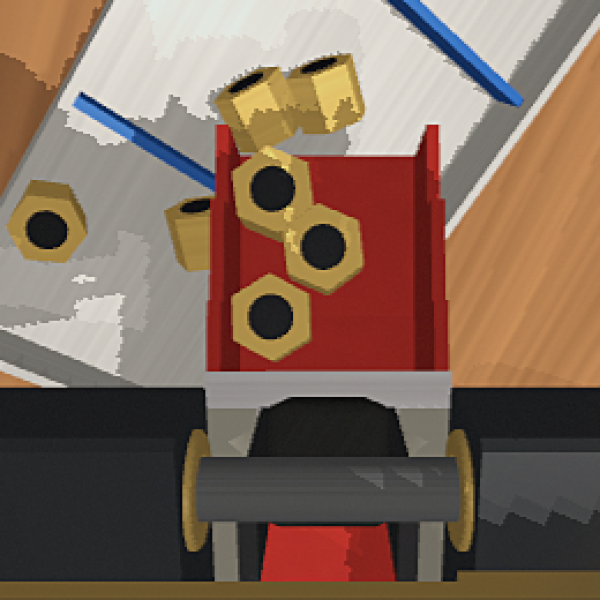

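Two nuts are in the left bay and two in the middle bay (on their sides, at crop (255,110) and (325,95)). Three are visible in the nose, so the fourth must be under the strap. I'll tilt back and go to the right bay.

{"method": "apply_moves", "body": {"targets": [{"travel":[-0.8,-8.5,-3],"roll":8.5,"jaw":0},{"travel":[-0.8,-8.5,-3],"roll":8.5,"jaw":0},{"travel":[-0.8,-8.5,-2],"roll":8.5,"jaw":0},{"travel":[-0.6,-5,0],"roll":5,"jaw":0}]}}

```text
clock: 29.05
tool_pos: [0.5513, -0.1478, 0.1691]
orientation: [157.0, 1.7, -97.8]
force: [-0.5, 1.0, -6.4]
opening: 0.0256
gripper_force: 30.0
```

```bash
python3 -c "
from h import *
p,r=st();print(phi(r));S,o=shk(p,r);print('mouth',o+S@[-.095,0,.007],(o+PTS@S.T)[:,2].min());lw('j');print(holes(cv2.imread('pics/j.png')[:,:,::-1]))
q,rr=plan(phi(r),[.478,-.296],.046)
for f in (.04,.1,.16,.2,.2,.16,.1,.04): print(np.round(1000*r.T@(q-p)*f,1).tolist())"
```

```text
t 29.05 p [ 0.551 -0.148  0.169] rpy [157.03   1.69 -97.84] q [  1.2  28.   -0.   -5.1 -84.5  -7.2]
z [-0.383  0.08  -0.92 ] tilt 23.0 az 168.2 y [-0.914  0.114  0.39 ] F [-0.5  1.  -6.4] op 0.0256
-94.16335829069136
mouth [ 0.5   -0.198  0.063] 0.05121923241989764
29.1 [([202, 62, 76, 106], 2664), ([220, 159, 35, 37], 665), ([156, 170, 29, 34], 565)]
[(121, 237, 302), (146, 259, 298), (176, 236, 318), (188, 170, 204)]
phi -94 pitch 22.8 side 22.8 nose az -107 tcp [ 0.529 -0.246  0.164] mouth z 0.058
[4.0, 0.3, 0.2]
[10.0, 0.7, 0.5]
[16.1, 1.1, 0.8]
[20.1, 1.4, 1.1]
[20.1, 1.4, 1.1]
[16.1, 1.1, 0.8]
[10.0, 0.7, 0.5]
[4.0, 0.3, 0.2]
```

{"method": "apply_moves", "body": {"targets": [{"travel":[4,0.3,0],"roll":0,"jaw":0},{"travel":[10,0.7,0],"roll":0,"jaw":0},{"travel":[16,1,0.5],"roll":0,"jaw":0},{"travel":[20,1.4,1],"roll":0,"jaw":0},{"travel":[20,1.4,2],"roll":0,"jaw":0},{"travel":[16,1,2],"roll":0,"jaw":0},{"travel":[10,0.7,2],"roll":0,"jaw":0},{"travel":[4,0.3,1],"roll":0,"jaw":0},{"travel":[0,0,0],"roll":0,"jaw":0}]}}

```text
clock: 30.0
tool_pos: [0.5276, -0.2461, 0.1605]
orientation: [157.0, 1.8, -97.6]
force: [-0.3, -0.4, -6.2]
opening: 0.0256
gripper_force: 30.0
```

{"method": "apply_moves", "body": {"targets": [{"travel":[0.6,8,0],"roll":-8,"jaw":0},{"travel":[0.6,8,0],"roll":-8,"jaw":0},{"travel":[0.6,8,0],"roll":-8,"jaw":0},{"travel":[0.6,8,0],"roll":-8,"jaw":0},{"travel":[0,0,0],"roll":0,"jaw":0}]}}

```text
clock: 30.5
tool_pos: [0.4989, -0.2506, 0.1731]
orientation: [161.2, 13.5, -67.3]
force: [-0.4, -0.3, -6.8]
opening: 0.0258
gripper_force: 30.0
```

```bash
python3 -c "
from h import *
p,r=st();print(phi(r));S,o=shk(p,r);print('mouth',o+S@[-.095,0,.007],(o+PTS@S.T)[:,2].min());lw('k');print(holes(cv2.imread('pics/k.png')[:,:,::-1]))"
```

```text
t 30.5 p [ 0.499 -0.251  0.173] rpy [161.21  13.54 -67.28] q [ -7.7  26.5  -3.5  -1.6 -83.   33.2]
z [-0.383  0.08  -0.92 ] tilt 23.0 az 168.2 y [-0.844 -0.435  0.313] F [-0.4 -0.3 -6.8] op 0.0258
-126.63127993079654
mouth [ 0.478 -0.295  0.055] 0.04531913406560803
30.55 [([221, 103, 56, 65], 1415), ([155, 147, 56, 42], 1310), ([220, 159, 34, 37], 665)]
[(121, 237, 319), (146, 259, 318), (153, 198, 85), (161, 166, 83), (176, 236, 319)]
```

{"method": "apply_moves", "body": {"targets": [{"travel":[8,0,3.5],"roll":0,"jaw":0},{"travel":[-8,0,-3.5],"roll":0,"jaw":0},{"travel":[8,0,3.5],"roll":0,"jaw":0},{"travel":[-8,0,-3.5],"roll":0,"jaw":0},{"travel":[0,0,0],"roll":0,"jaw":0}]}}

```text
clock: 31.05
tool_pos: [0.4992, -0.2507, 0.1726]
orientation: [161.1, 13.5, -67.5]
force: [-0.0, -0.7, -6.2]
opening: 0.0258
gripper_force: 30.0
```

```bash
python3 -c "
from h import *
lw('l');print(holes(cv2.imread('pics/l.png')[:,:,::-1]))"
```

```text
31.1 [([220, 86, 57, 67], 1495), ([220, 144, 37, 56], 982), ([155, 148, 55, 42], 1314)]
[(104, 237, 316), (129, 259, 319), (153, 198, 85), (162, 167, 83), (162, 237, 319)]
```

{"method": "apply_moves", "body": {"targets": [{"travel":[8,0,3.5],"roll":0,"jaw":0},{"travel":[-8,0,-3.5],"roll":0,"jaw":0},{"travel":[8,0,3.5],"roll":0,"jaw":0},{"travel":[-8,0,-3.5],"roll":0,"jaw":0},{"travel":[0,0,0],"roll":0,"jaw":0}]}}

```text
clock: 31.6
tool_pos: [0.4991, -0.2509, 0.1729]
orientation: [161.2, 13.5, -67.4]
force: [0.8, 1.1, -4.8]
opening: 0.0255
gripper_force: 30.0
```

```bash
python3 -c "
from h import *
lw('m');print(holes(cv2.imread('pics/m.png')[:,:,::-1]))"
```

```text
31.65 [([204, 42, 44, 54], 1694), ([220, 128, 38, 72], 1382), ([155, 148, 55, 42], 1312)]
[(78, 221, 93), (145, 238, 317), (153, 198, 83), (162, 167, 83), (181, 237, 318)]
```

{"method": "apply_moves", "body": {"targets": [{"travel":[-5,8,4],"roll":0,"jaw":0},{"travel":[-5,8,4],"roll":0,"jaw":0},{"travel":[-5,8,4],"roll":0,"jaw":0},{"travel":[8,0,3.5],"roll":0,"jaw":0},{"travel":[-8,0,-3.5],"roll":0,"jaw":0},{"travel":[8,0,3.5],"roll":0,"jaw":0},{"travel":[-8,0,-3.5],"roll":0,"jaw":0},{"travel":[0,0,0],"roll":0,"jaw":0}]}}

```text
clock: 32.45
tool_pos: [0.4686, -0.2467, 0.1729]
orientation: [161.2, 13.5, -67.4]
force: [-0.6, 0.3, -4.5]
opening: 0.0259
gripper_force: 30.0
```

```bash
python3 -c "
from h import *
p,r=st();lw('n');print(holes(cv2.imread('pics/n.png')[:,:,::-1]));S,o=shk(p,r);print('mouth',o+S@[-.095,0,.007],(o+PTS@S.T)[:,2].min())"
```

```text
t 32.45 p [ 0.469 -0.247  0.173] rpy [161.16  13.51 -67.43] q [ -7.7  24.   -7.7  -1.6 -81.3  33.1]
z [-0.383  0.08  -0.92 ] tilt 23.0 az 168.2 y [-0.845 -0.433  0.314] F [-0.6  0.3 -4.5] op 0.0259
32.5 [([150, 4, 25, 51], 721), ([183, 44, 35, 32], 1035), ([220, 95, 36, 42], 811), ([150, 133, 42, 40], 1040), ([220, 143, 36, 38], 682)]
[(112, 237, 317), (139, 167, 81), (147, 133, 76), (160, 237, 316)]
mouth [ 0.448 -0.291  0.055] 0.04513654360630673
```

{"method": "apply_moves", "body": {"targets": [{"travel":[8,0,3.5],"roll":0,"jaw":0},{"travel":[-8,0,-3.5],"roll":0,"jaw":0},{"travel":[8,0,3.5],"roll":0,"jaw":0},{"travel":[-8,0,-3.5],"roll":0,"jaw":0},{"travel":[0,0,0],"roll":0,"jaw":0}]}}

```text
clock: 33.0
tool_pos: [0.4686, -0.2469, 0.1728]
orientation: [161.1, 13.5, -67.4]
force: [-0.5, 0.4, -4.7]
opening: 0.0258
gripper_force: 30.0
```

```bash
python3 -c "
from h import *
lw('o');print(holes(cv2.imread('pics/o.png')[:,:,::-1]))"
```

```text
33.05 [([150, 4, 25, 52], 714), ([182, 44, 36, 32], 1029), ([224, 63, 33, 35], 899), ([220, 128, 38, 37], 713), ([150, 133, 42, 40], 1045)]
[(139, 167, 84), (145, 238, 318), (147, 133, 77)]
```

{"method": "apply_moves", "body": {"targets": [{"travel":[-5,8,4],"roll":0,"jaw":0},{"travel":[-5,8,4],"roll":0,"jaw":0},{"travel":[-3,4,2],"roll":0,"jaw":0},{"travel":[8,0,3.5],"roll":0,"jaw":0},{"travel":[-8,0,-3.5],"roll":0,"jaw":0},{"travel":[8,0,3.5],"roll":0,"jaw":0},{"travel":[-8,0,-3.5],"roll":0,"jaw":0},{"travel":[0,0,0],"roll":0,"jaw":0}]}}

```text
clock: 33.85
tool_pos: [0.4431, -0.2429, 0.1729]
orientation: [161.2, 13.5, -67.4]
force: [0.2, 0.3, -4.0]
opening: 0.0256
gripper_force: 30.0
```

```bash
python3 -c "
from h import *
lw('p');print(holes(cv2.imread('pics/p.png')[:,:,::-1]))"
```

```text
33.9 [([151, 22, 40, 34], 1188), ([206, 44, 34, 33], 959), ([220, 96, 36, 42], 799), ([150, 119, 16, 34], 361)]
[(114, 237, 324), (124, 139, 76)]
```

{"method": "apply_moves", "body": {"targets": [{"travel":[8,0,3.5],"roll":0,"jaw":0},{"travel":[-8,0,-3.5],"roll":0,"jaw":0},{"travel":[8,0,3.5],"roll":0,"jaw":0},{"travel":[-8,0,-3.5],"roll":0,"jaw":0},{"travel":[0,0,0],"roll":0,"jaw":0}]}}

```text
clock: 34.4
tool_pos: [0.443, -0.243, 0.173]
orientation: [161.2, 13.5, -67.4]
force: [-0.3, -0.2, -3.5]
opening: 0.0257
gripper_force: 30.0
```

```bash
python3 -c "
from h import *
p,r=st();lw('q');print(holes(cv2.imread('pics/q.png')[:,:,::-1]))"
```

```text
t 34.4 p [ 0.443 -0.243  0.173] rpy [161.15  13.51 -67.45] q [ -7.7  21.9 -11.   -1.6 -80.1  33.1]
z [-0.383  0.08  -0.92 ] tilt 23.0 az 168.2 y [-0.845 -0.433  0.314] F [-0.3 -0.2 -3.5] op 0.0257
34.45 [([151, 22, 40, 34], 1193), ([206, 44, 58, 60], 1790), ([150, 119, 16, 34], 359)]
[(81, 251, 115), (124, 139, 77)]
```

The shaker is empty: the weight is down to 3.5 N. I'll raise it and return, rolling back to upright.

```bash
python3 -c "
from h import *
p,r=st();up=p+[0,0,.06]
p,r=rows(up,3,0,p,r)
p,r=rows([.54,-.02,.25],7,8.5,p,r);p,r=rows([.472,.219,.16],8,8.3875,p,r);print(phi(r))"
```

```text
t 34.45 p [ 0.443 -0.243  0.173] rpy [161.17  13.5  -67.43] q [ -7.7  21.9 -11.   -1.6 -80.1  33.1]
z [-0.383  0.08  -0.92 ] tilt 23.0 az 168.2 y [-0.845 -0.433  0.314] F [-0.4  0.3 -3.9] op 0.0259
[-5, 6, -18] [-5, 6, -18] [-5, 6, -18] 
[-24, -25, -5] [-27, -21, -5] [-30, -17, -5] [-32, -12, -5] [-34, -7, -5] [-34, -2, -5] [-34, 3, -5] 
[-22, 19, 16] [-19, 22, 16] [-16, 24, 16] [-12, 26, 16] [-8, 28, 16] [-4, 29, 16] [1, 29, 16] [5, 29, 16] 
0.11300047794252416
```

{"method": "apply_moves", "body": {"targets": [{"travel":[-5,6,-18],"roll":0,"jaw":0},{"travel":[-5,6,-18],"roll":0,"jaw":0},{"travel":[-5,6,-18],"roll":0,"jaw":0},{"travel":[-24,-25,-5],"roll":8.5,"jaw":0},{"travel":[-27,-21,-5],"roll":8.5,"jaw":0},{"travel":[-30,-17,-5],"roll":8.5,"jaw":0},{"travel":[-32,-12,-5],"roll":8.5,"jaw":0},{"travel":[-34,-7,-5],"roll":8.5,"jaw":0},{"travel":[-34,-2,-5],"roll":8.5,"jaw":0},{"travel":[-34,3,-5],"roll":8.5,"jaw":0}]}}

```text
clock: 35.45
tool_pos: [0.5407, -0.0187, 0.2484]
orientation: [158.6, -8.9, -123.3]
force: [1.0, -1.4, -4.5]
opening: 0.0261
gripper_force: 30.0
```

{"method": "apply_moves", "body": {"targets": [{"travel":[-22,19,14],"roll":8.4,"jaw":0},{"travel":[-19,22,14],"roll":8.4,"jaw":0},{"travel":[-16,24,15],"roll":8.4,"jaw":0},{"travel":[-12,26,15],"roll":8.4,"jaw":0},{"travel":[-8,28,16],"roll":8.4,"jaw":0},{"travel":[-4,29,16],"roll":8.4,"jaw":0},{"travel":[1,29,16],"roll":8.4,"jaw":0},{"travel":[5,29,16],"roll":8.3,"jaw":0},{"travel":[0,0,0],"roll":0,"jaw":0}]}}

```text
clock: 36.35
tool_pos: [0.4737, 0.2226, 0.1621]
orientation: [-179.8, -23.2, 168.0]
force: [-0.9, -0.6, -4.1]
opening: 0.026
gripper_force: 30.0
```

```bash
python3 -c "
from h import *
p,r=st();print(phi(r));look('r',True);go([.472,.219,.100],p,r)
a=cv2.imread('pics/r.png')[90:310,150:370];b=cv2.imread('pics/rtop.png')[180:300,130:420];s=cv2.imread('pics/rscene.png')[130:230,110:250]
f=lambda i,w,h:cv2.resize(i,(w,h),interpolation=cv2.INTER_CUBIC)
cv2.imwrite('pics/rr.png',np.vstack([np.hstack([f(a,380,270),f(s,378,270)]),f(b,758,314)]))"
```

```text
t 36.35 p [0.474 0.223 0.162] rpy [-179.84  -23.19  168.  ] q [  34.3   22.5   -5.3  -16.7  -79.2 -130.6]
z [-0.386  0.079 -0.919] tilt 23.2 az 168.4 y [ 0.207  0.978 -0.003] F [-0.9 -0.6 -4.1] op 0.026
0.32189682650693835
nose yellow px 0 rows None
top tray xy [0.065 0.094] area 67
top tray xy [ 0.059 -0.08 ] area 77
top tray xy [0.012 0.068] area 56
top tray xy [0.008 0.007] area 158
top tray xy [ 0.017 -0.084] area 80
top tray xy [-0.024 -0.094] area 83
top tray xy [-0.054 -0.071] area 72
scene tray xy [-0.06  -0.077] area 33
scene tray xy [-0.026 -0.097] area 47
scene tray xy [ 0.016 -0.087] area 51
scene tray xy [0.004 0.004] area 89
scene tray xy [ 0.053 -0.087] area 40
scene tray xy [0.007 0.064] area 49
scene tray xy [0.058 0.09 ] area 32
to [0.472, 0.219, 0.1] travel [-23.6  -3.7  57.5] len 62 rows 2.0
```

View pics/rr.png

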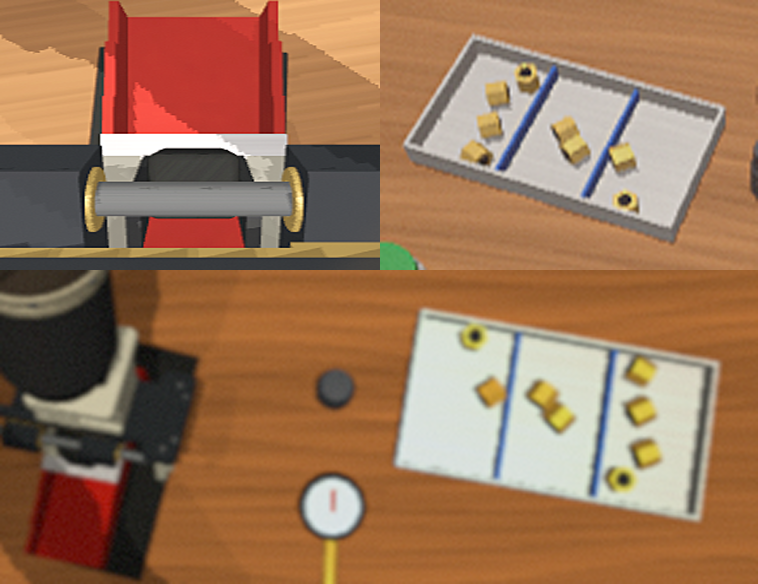

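All eight nuts are in the tray in a single layer, 2 / 2 / 4, and the shaker is empty. Now lowering it onto the mat.

{"method": "apply_moves", "body": {"targets": [{"travel":[-10,-2,25],"roll":0,"jaw":0},{"travel":[-10,-2,24],"roll":0,"jaw":0},{"travel":[-4,0,9],"roll":0,"jaw":0},{"travel":[0,0,0],"roll":0,"jaw":0}]}}

```text
clock: 36.9
tool_pos: [0.4732, 0.2151, 0.1003]
orientation: [-179.9, -23.2, 168.2]
force: [0.3, 0.3, -2.6]
opening: 0.0257
gripper_force: 30.0
```

{"method": "apply_moves", "body": {"targets": [{"travel":[-1,0,2.5],"roll":0,"jaw":0},{"travel":[0,0,0],"roll":0,"jaw":0}]}}

```text
clock: 37.1
tool_pos: [0.4749, 0.2159, 0.0988]
orientation: [179.9, -23.0, 168.2]
force: [1.2, -1.0, -2.9]
opening: 0.0259
gripper_force: 30.0
```

{"method": "apply_moves", "body": {"targets": [{"travel":[-0.8,0,1.8],"roll":0,"jaw":0},{"travel":[0,0,0],"roll":0,"jaw":0}]}}

```text
clock: 37.3
tool_pos: [0.4737, 0.2162, 0.0974]
orientation: [179.9, -23.1, 168.3]
force: [-3.8, 1.7, 5.8]
opening: 0.0261
gripper_force: 30.0
```

{"method": "apply_moves", "body": {"targets": [{"travel":[-0.5,1,1.3],"roll":0,"jaw":0},{"travel":[0,0,0],"roll":0,"jaw":0}]}}

```text
clock: 37.5
tool_pos: [0.4728, 0.2167, 0.0962]
orientation: [-180.0, -23.2, 168.3]
force: [-7.3, -0.2, 8.5]
opening: 0.0261
gripper_force: 30.0
```

{"method": "apply_moves", "body": {"targets": [{"travel":[0,0,0],"roll":0,"jaw":30},{"travel":[0,0,0],"roll":0,"jaw":40},{"travel":[0,0,0],"roll":0,"jaw":60},{"travel":[0,0,0],"roll":0,"jaw":87},{"travel":[0,0,0],"roll":0,"jaw":87},{"travel":[0,0,0],"roll":0,"jaw":87},{"travel":[0,0,0],"roll":0,"jaw":87}]}}

```text
clock: 38.2
tool_pos: [0.4742, 0.2171, 0.0947]
orientation: [180.0, -23.1, 168.2]
force: [-0.1, -0.0, 0.8]
opening: 0.0723
gripper_force: 0.0
```

{"method": "apply_moves", "body": {"targets": [{"travel":[0,0,-15],"roll":0,"jaw":87},{"travel":[0,0,-35],"roll":0,"jaw":87},{"travel":[0,0,-40],"roll":0,"jaw":87},{"travel":[0,0,-40],"roll":0,"jaw":87},{"travel":[0,0,-40],"roll":0,"jaw":87},{"travel":[0,0,-40],"roll":0,"jaw":87},{"travel":[0,0,0],"roll":0,"jaw":87}]}}

```text
clock: 38.9
tool_pos: [0.5579, 0.1999, 0.2931]
orientation: [179.7, -22.6, 168.3]
force: [0.3, -0.2, 0.5]
opening: 0.0869
gripper_force: 0.0
```

```bash
python3 -c "
from h import *
p,r=st();c=cam('wrist');w=ctrl.snapshot('wrist');cv2.imwrite('pics/z.png',w[:,:,::-1])
h=cv2.cvtColor(w,cv2.COLOR_RGB2HSV)
red=cv2.inRange(h,(0,150,60),(8,255,255))|cv2.inRange(h,(172,150,60),(180,255,255))
dark=cv2.inRange(h,(0,0,0),(180,120,60))
for n,M in(('red',red),('dark',dark)):
  ne,l,s,ce=cv2.connectedComponentsWithStats(M)
  print(n,[(s[i].tolist(),ce[i].round().tolist()) for i in range(1,ne) if s[i,4]>100])
m=[.468,.219,0];print('mat ctr',proj(c,[.468,.219,.004]),'handle top expected',proj(c,[.468,.219,.102]),proj(c,[.375,.238,.011]))
"
```

```text
t 38.9 p [0.558 0.2   0.293] rpy [179.74 -22.61 168.27] q [  28.9   23.5   13.5  -14.8  -97.1 -130.3]
z [-0.376  0.083 -0.923] tilt 22.6 az 167.6 y [0.205 0.979 0.004] F [ 0.3 -0.2  0.5] op 0.0869
red [([236, 101, 50, 48, 1940], [261.0, 127.0]), ([234, 178, 53, 50, 2538], [260.0, 203.0])]
dark [([218, 102, 84, 136, 3807], [261.0, 179.0]), ([241, 102, 40, 7, 207], [260.0, 105.0]), ([85, 145, 49, 45, 486], [114.0, 170.0]), ([251, 145, 20, 27, 528], [260.0, 158.0]), ([0, 208, 512, 122, 18518], [209.0, 297.0]), ([402, 208, 110, 84, 3162], [460.0, 239.0]), ([163, 217, 22, 21, 286], [176.0, 229.0]), ([338, 217, 23, 21, 300], [347.0, 229.0]), ([150, 266, 27, 30, 465], [160.0, 278.0]), ([348, 266, 25, 26, 332], [360.0, 277.0]), ([390, 360, 40, 24, 795], [411.0, 371.0]), ([495, 360, 17, 24, 367], [504.0, 373.0])]
mat ctr [260.01  174.587] handle top expected [260.    159.587] [259.683 113.096]
```

The handle is at (260,158) where (260,160) was expected. The shaker's columns (236–286) are centred on the mat's (218–302), and the gripper is clear. Handing in.

```bash
python3 -c "
from plant import ctrl
print(ctrl.close_job())"
```

```text
the job is handed in; nothing more can be done
None
```

The job is handed in at about 39 s: all eight nuts lie in the tray in a single layer (2 left, 2 middle, 4 right), and the empty shaker is back on the middle of its mat, within a few mm.

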